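# Fit the loose roller to the polishing stand and lock it with its R-clip

### The job

One of the two roller stands has a bare axle: slide the loose roller onto it, right down against the shoulder. Then push the straight leg of the R-clip through the cross-hole from above until its bent leg has ridden over the axle and snapped round it, so that the roller is locked on just as on the other stand. Leave the bowl, the jar and the hammer where they are.

Things in the scene. Friction and masses are not known exactly. Their poses are not given: they have to be found in the camera images.
- stand: the stand with the bare axle: grey steel, fixed; foot plate 150 x 90 x 10 mm, post 36 x 36 mm up to 64 mm. Origin at the centre of the foot's underside, z up, x level, the way the axle leans out. The other stand (fixed, its centre 130 to 260 mm away, nearer to or farther from the robot) looks the same but already carries a roller and a clip.
- axle: the bare steel axle, fixed, 24 mm diameter, rising 35 degrees from level. Origin at the centre of the shoulder's face, 75 mm above the bench; x along the axle to its free end at x = 66 mm (last 5 mm tapered to 14 mm); y level; z square to the axle, up along the cross-hole. Shoulder: disc 38 mm across, x = -8 to 0; behind it a block 38 x 36 mm, x = -36 to -8.
- axle_hole (a point): centre of the cross-hole, on the axle's centre line at axle x = 48 mm. It runs right through along the axle's z (35 degrees from vertical), 8 x 8 mm; a V-groove 2.5 mm deep round the axle widens its mouth to 13 mm along the axle; across the axle the mouth is bevelled to about 13 mm.
- roller: the loose roller, black rubber with brass bush: 44 mm diameter, 40 mm long, bore 29 mm, 0.1 to 0.21 kg. Origin at its middle, x along the bore; either end may go on first. It lies level on the cradle. Home, its middle is at axle x = 20 mm and its outer end at 40 mm; let go, it hangs about 2.5 mm below the axle's centre line.
- cradle: low wooden rest, fixed, 70 x 44 x 15 mm with two round rails along x to 21 mm height, under the roller. Origin at the centre of its underside, x along the roller. The roller's middle lies 40 mm above the bench.
- clip: loose R-clip of 5 mm steel wire, 0.07 kg, standing in the rack, coil on top, 124 mm above the bench. Origin at the coil's centre; coil 30 mm across, 11 mm thick, flat faces to +y and -y: pinch it there. Straight leg: along -z at x = -12.5 down to z = -112 mm, round tip. Bent leg: same plane, +x side. Home, clip z lies along axle z; bent leg on either side of the axle.
- clip_seat (a point): point on the clip's straight leg (clip x = -12.5, z = -60 mm) that lies at the middle of the cross-hole when the clip is fully home
- clip_tip (a point): tip of the clip's straight leg (clip x = -12.5, z = -112 mm)
- clip_arm (a joint): how far the bent leg is sprung outwards about the coil, rad: 0 relaxed, about 0.05 while riding over the axle. The leg curves round the shaft's place (clip x = -12.5, z = -60 mm), narrows to 10 mm from the straight leg at z = -72 (wire centres), flares to x = 5.5, z = -87 mm. Forcing it over takes 3 to 8 N along the straight leg; past 15 mm short of home it draws itself in.
- rack: wooden block, fixed, 90 x 50 x 60 mm, with a slot from x = -16 to 9 mm, 7 mm wide (y), 48 mm deep (26 mm from x = -8 to 9), in which the clip stands, a little loose (leaning up to 3 degrees). Origin at the centre of its underside, below the clip's coil; axes as the clip's.
- bowl: bystander: copper bowl, 100 mm across, 45 mm high, origin under its centre
- jar: bystander: amber glass jar, 60 mm diameter, 75 mm high, origin under its centre
- hammer: bystander: hammer lying on the bench, origin under its middle

How it is judged:
By the outcome, as a careful person would: the job done as asked, in the order asked, and still so for the second after the job is handed in, with the robot touching nothing.
It also fails if it takes over 66 s, if anything falls off the work surface, if the arm or the gripper's body presses on something with over 40 N, if the wrist force passes 120 N, or if a joint passes its speed limit or range.

### The arm

A 6-joint arm with a two-finger parallel gripper is mounted at the origin on the work surface. World frame = base frame: x ahead of the robot, y to its left, z up, the work surface at z = 0. Lengths are in m, angles in rad, forces in N, time in s.
With the tool pointing down it reaches from about 0.35 to 0.925 m from the base axis. Payload 6.4 kg.
Tool frame: the origin (TCP) lies midway between the tips of the shut fingers; the grasp point (between the pads) lies 19 mm behind it; y points along the fingers, z is the direction in which the jaws open and shut, and the axes are right-handed (so a half turn about y gives the same grasp; the last joint's range is limited). The gripper opens to 85 mm and grips with 20 to 120 N. Pads are 22 mm wide; open, the fingers measure 114 mm over their backs; the gripper's body (76 mm by 85 mm) begins 54 mm behind the grasp point. The pads swing forward as they close: fully open they stand 13 mm farther back than shut.
Start: joints at [-1.409, 0.245, 1.558, -0, 1.339, -0.174], TCP at [0.214, -0.614, 0.231] pointing down, gripper open.
Joint ranges: [-3.13, 3.13], [-1.02, 2.26], [0.13, 2.54], [-0.95, 4.09], [0.21, 2.88], [-2.74, 2.74]. Speed limits (rad/s): [2.57, 2.57, 3.14, 3.14, 3.14, 3.14].

### API

Orientations are given as a unit quaternion [w, x, y, z].
In Python, from bench import get_state, grab_frame, camera_params, finish_job gives the robot as it stands.
- The arm moves only by the shell command python3 -m creep 'ROWS' [FORCE]. ROWS is text: rows parted by semicolons, each of 7 numbers parted by spaces: the shift along the tool's x, y, z in cm, then the turn, a rotation vector about the tool's x, y, z in degrees, then the closure in counts, from 0 (fully open) to 255 (shut). In form: tx ty tz wx wy wz fingers; .... A call has 1 to 20 rows; each row shifts and turns the commanded pose from where the row before left it, along the tool's axes as they then stand; what a row does not reach is not made up. A row lasts 1/12 s, in which the tool goes at most 41.7 mm and 7.16 degrees, less where a joint would pass 70% of its speed; a pose out of reach is approached as far as the arm can. A call is refused whole if a number of a shift passes 4.17 or a number of a turn 7.16, either way. A call with a gripper value outside its range is refused whole. The fingers move at their own pace and stop on an object; FORCE is the grip in N (left out, the last holds). Time passes only in rows, so rows that do not move let the fingers close. It gives the time, the measured TCP pose, the force and the opening at its end, in the units of the state.
- get_state(): the state, without advancing time (a new reading comes with each control period).
- grab_frame(name): name is "side" or "top"; returns (picture, depth): 420x560x3 uint8, red, green, blue; 420x560 float32, m along the optical axis (not along the pixel's ray), 0 where there is no reading.
- camera_params(name): a dict with "camera_matrix" (3x3 intrinsics, pixels), "k1" (the pictures are not rectified: a ray, as slopes to the right and down, at radius r is drawn at 1 + k1 r^2 times it, then the intrinsics apply), "R" (3x3) and "t" (3): a world point X has camera coordinates R X + t. Camera axes: x right, y down, z forward; pixel columns grow to the right and rows downward; lengths in m; the calibration is good to about 2 mm. A picture is of the moment at which its call begins. camera_params takes no time and is no camera call.
- finish_job(): hands the job in, once; it reports no verdict.
The state is a dict: "t": time; "joints": joint angles; "dq": joint speeds; "joint_efforts": joint torques, N m; "tool_pos": TCP position; "eef_rot": TCP orientation; "force": force on the tool from outside, world axes, zero at the start; "torque": the same for the moment, N m; "width": opening from 0.0 (shut) to 1.0 (fully open).
Only numpy, scipy, OpenCV 4.12 (cv2) and the standard library are available. Lean on these libraries where they do the work, as an engineer would, in place of code of your own. Each camera call takes 0.05 s, during which the arm holds its last target.

## Working session

There is one attempt and no reset: what is moved stays moved. The work goes in short steps, Python scripts to look and compute and a shell command to move; the robot and the scene stay as the last step left them, time stands still between calls to the robot, and variables do not carry over. Pictures are saved under pics/ and viewed, and the job is handed in when it is done.

```bash
ls -la; mkdir -p pics; python3 - <<'E'
from bench import *
import cv2,numpy as np
s=get_state();print(s)
for n in("side","top"):
    p=camera_params(n);print(n,p)
    im,d=grab_frame(n);cv2.imwrite(f"pics/{n}0.png",im[:,:,::-1]);np.savez(f"pics/{n}0.npz",im=im,d=d)
E
```

```text
total 12
drwxr-xr-x  3 agent agent 4096 Dec  6 22:50 .
drwxr-xr-x 23 root  root  4096 Dec  6 22:50 ..
drwxr-xr-x  2 agent agent 4096 Dec  6 22:50 pics
{'t': 0.0, 'joints': array([-1.40905252e+00,  2.45833065e-01,  1.55902103e+00,  1.00023582e-05,
        1.33872656e+00, -1.74124084e-01]), 'dq': array([ 2.35832995e-03,  4.31873571e-04, -4.19912064e-04, -1.07451580e-03,
       -5.45690190e-05,  2.83491978e-04]), 'joint_efforts': array([ 2.31021579e-03, -4.29508388e+01, -3.26129687e+01, -4.01622697e-05,
        5.42872251e-03,  4.61489407e-06]), 'tool_pos': array([ 0.21413303, -0.61311472,  0.23016442]), 'eef_rot': array([ 0.1181968 , -0.11818122,  0.69786197, -0.69645631]), 'force': array([-0.58739502, -0.30668079,  0.50521379]), 'torque': array([ 0.00262267,  0.05318621, -0.05612906]), 'width': 1.0017221129711242}
side {'camera_matrix': array([[482.3366075 ,   0.        , 279.36369541],
       [  0.        , 482.3366075 , 216.3576555 ],
       [  0.        ,   0.        ,   1.        ]]), 'k1': -0.12603882375767336, 'R': array([[-0.88528047, -0.46498401, -0.00826839],
       [-0.28197597,  0.55082117, -0.78554795],
       [ 0.36982164, -0.69309877, -0.61874554]]), 't': array([0.54640386, 0.2563234 , 0.87852401])}
top {'camera_matrix': array([[393.07498478,   0.        , 281.01913897],
       [  0.        , 393.07498478, 215.01176772],
       [  0.        ,   0.        ,   1.        ]]), 'k1': -0.06382703098336787, 'R': array([[ 0.027853  , -0.9994426 ,  0.01840358],
       [-0.9935793 , -0.02969983, -0.10917001],
       [ 0.10965575, -0.01524471, -0.99385271]]), 't': array([-0.02129329,  0.62892591,  0.98077352])}
```

View pics/side0.png

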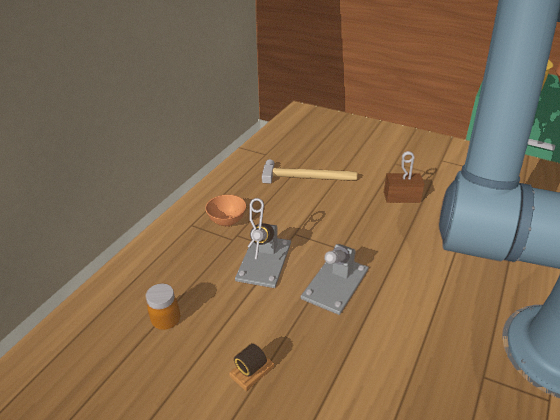

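View pics/top0.png

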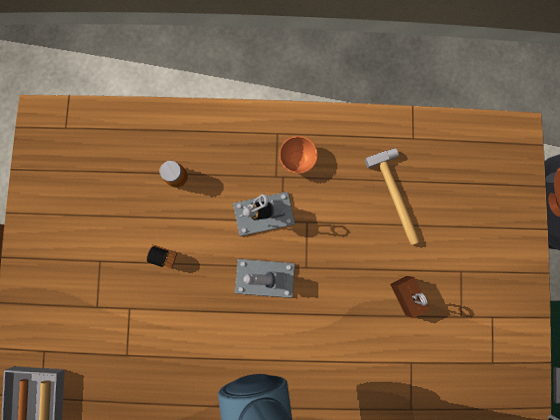

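Both views show the scene: bare stand at side (335,275) / top (265,279), full stand at top (263,213), roller on the cradle at side (250,362) / top (160,257), clip rack at side (406,180) / top (411,297). Next, zoomed crops and the measurement helpers.

```bash
cat > h.py <<'E'
import numpy as np,cv2
from bench import *
from scipy.spatial.transform import Rotation as Ro
P={n:camera_params(n) for n in("side","top")}
def ray(n,uv):
    p=P[n];uv=np.atleast_2d(np.array(uv,float))
    K=p["camera_matrix"];D=np.array([p["k1"],0,0,0,0.])
    x=cv2.undistortPoints(uv[:,None],K,D)[:,0]
    d=np.c_[x,np.ones(len(x))]
    return -p["R"].T@p["t"], d@p["R"]          # origin, dirs with unit depth
def onz(n,uv,z):
    o,d=ray(n,uv);return o+d*((z-o[2])/d[:,2])[:,None]
def dep(n,uv,D):
    uv=np.atleast_2d(np.array(uv,int));o,d=ray(n,uv);return o+d*D[uv[:,1],uv[:,0]][:,None]
def tri(a,b):
    o1,d1=ray("side",a);o2,d2=ray("top",b);d1=d1[0]/np.linalg.norm(d1[0]);d2=d2[0]/np.linalg.norm(d2[0])
    A=np.c_[d1,-d2];s=np.linalg.lstsq(A,o2-o1,rcond=None)[0]
    p,q=o1+s[0]*d1,o2+s[1]*d2;return (p+q)/2,np.linalg.norm(p-q)
def proj(n,X):
    p=P[n];return cv2.projectPoints(np.atleast_2d(np.array(X,float)),cv2.Rodrigues(p["R"])[0],p["t"],p["camera_matrix"],np.array([p["k1"],0,0,0,0.]))[0][:,0]
def crop(im,u,v,w,h,f,name):
    c=im[v:v+h,u:u+w];cv2.imwrite(name,cv2.resize(c,None,fx=f,fy=f,interpolation=cv2.INTER_CUBIC)[:,:,::-1])
def cloud(n,D,st=1):
    vv,uu=np.mgrid[0:420:st,0:560:st];uv=np.c_[uu.ravel(),vv.ravel()]
    o,d=ray(n,uv);return uv,o+d*D[uv[:,1],uv[:,0]][:,None]
def load(n,k): z=np.load(f"pics/{n}{k}.npz");return z["im"],z["d"]
E
python3 - <<'E'
from h import *
s,ds=load("side",0);t,dt=load("top",0)
a=[cv2.resize(c,(390,290),interpolation=cv2.INTER_CUBIC) for c in (s[225:315,290:410],s[330:390,215:295],s[145:205,370:450],t[250:310,225:305],t[235:280,135:195],t[265:325,380:460])]
cv2.imwrite("pics/z1.png",np.vstack([np.hstack(a[:2]),np.hstack(a[3:5])])[:,:,::-1])
cv2.imwrite("pics/z2.png",np.hstack([a[2],a[5]])[:,:,::-1])
E
```

```text
(no output)
```

View pics/z1.png

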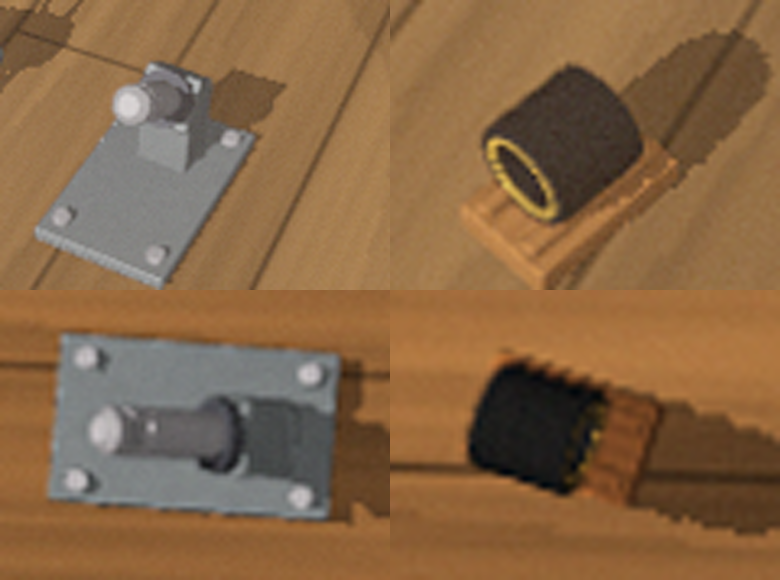

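View pics/z2.png

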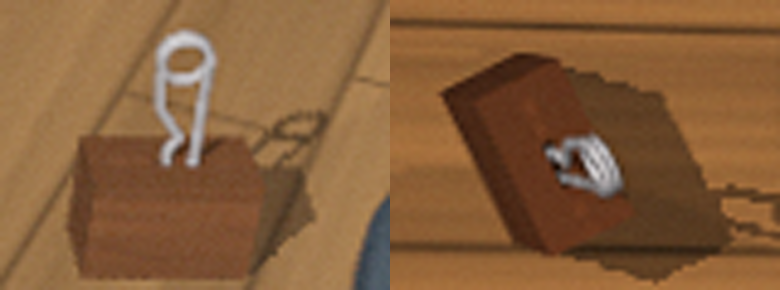

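```bash
python3 - <<'E'
from h import *
from scipy.spatial import ConvexHull
np.set_printoptions(precision=4,suppress=True)
for n in("side","top"):
    im,D=load(n,0);uv,X=cloud(n,D);ok=D[uv[:,1],uv[:,0]]>0
    hsv=cv2.cvtColor(im,cv2.COLOR_RGB2HSV)[uv[:,1],uv[:,0]]
    u,v=uv.T
    print("==",n)
    bench=ok&(np.abs(X[:,2])<.02)&(X[:,0]>.3)&(X[:,0]<.9); print("bench z med",np.median(X[bench,2]))
    # foot
    reg={"side":(300,240,372,315),"top":(228,250,305,305)}[n]
    m=(u>reg[0])&(u<reg[2])&(v>reg[1])&(v<reg[3])&(hsv[:,1]<70)&ok&(X[:,2]<.03)&(X[:,2]>.004)
    q=onz(n,uv[m],.01)[:,:2].astype(np.float32);r=cv2.minAreaRect(q);print("foot",r,m.sum())
    # roller
    reg={"side":(215,330,295,390),"top":(135,235,195,280)}[n]
    m=(u>reg[0])&(u<reg[2])&(v>reg[1])&(v<reg[3])&ok&(X[:,2]>.024)
    m&=(X[:,2]<.08)
    q=X[m];r=cv2.minAreaRect(q[:,:2].astype(np.float32));print("roller",r,m.sum(),q[:,2].max(),np.percentile(q[:,2],98))
    top=q[q[:,2]>np.percentile(q[:,2],60)];c=top.mean(0);w=np.linalg.svd((top-c)[:,:2],full_matrices=False);print(" top ridge",c,w[1],w[2][0])
    # rack
    reg={"side":(370,165,440,210),"top":(385,270,440,325)}[n]
    m=(u>reg[0])&(u<reg[2])&(v>reg[1])&(v<reg[3])&ok&(np.abs(X[:,2]-.06)<.006)
    q=X[m];r=cv2.minAreaRect(q[:,:2].astype(np.float32));print("racktop",r,m.sum(),np.median(q[:,2]))
    # clip
    reg={"side":(385,140,430,185),"top":(390,270,445,325)}[n]
    m=(u>reg[0])&(u<reg[2])&(v>reg[1])&(v<reg[3])&ok&(X[:,2]>.075)&(X[:,2]<.16)
    q=X[m];print("clip",m.sum(),q.mean(0),q.min(0),q.max(0))
    h=q[q[:,2]>.108];c=h.mean(0);w=np.linalg.svd((h-c)[:,:2],full_matrices=False);print(" coil",len(h),c,h.min(0),h.max(0),w[1],w[2])
E
```

```text
== side
bench z med -5.3026701956393474e-05
foot ((0.46381568908691406, 0.03755137324333191), (0.15370582044124603, 0.08964547514915466), 87.0019760131836) 1901
roller ((0.5127872228622437, 0.3103887736797333), (0.04817073047161102, 0.043671220541000366), 69.1061782836914) 700 0.06474653232934924 0.06276276478651918
 top ridge [0.5125 0.3098 0.0602] [0.1944 0.1207] [0.3965 0.918 ]
racktop ((0.42861658334732056, -0.34034913778305054), (0.09193938225507736, 0.05694235861301422), 26.075054168701172) 433 0.059768719964433115
clip 120 [ 0.43   -0.3384  0.1119] [ 0.4165 -0.3485  0.0753] [ 0.4448 -0.33    0.1395]
 coil 73 [ 0.4308 -0.3375  0.1242] [ 0.4165 -0.3485  0.1089] [ 0.4448 -0.33    0.1395] [0.0762 0.0234] [[-0.9365 -0.3508]
 [-0.3508  0.9365]]
== top
bench z med -0.000268272774781142
foot ((0.4666388928890228, 0.03461850807070732), (0.14899417757987976, 0.08917739987373352), 87.21170806884766) 1422
roller ((0.5149200558662415, 0.307829886674881), (0.0416126623749733, 0.04382168874144554), 71.91744232177734) 313 0.06526556653011217 0.06351684958294748
 top ridge [0.5147 0.3087 0.0606] [0.1223 0.0781] [-0.1988 -0.98  ]
racktop ((0.42974331974983215, -0.3384368121623993), (0.09029386937618256, 0.052439916878938675), 29.243316650390625) 629 0.05929794544884415
clip 95 [ 0.4314 -0.3375  0.1189] [ 0.4171 -0.3458  0.0758] [ 0.4453 -0.3281  0.14  ]
 coil 73 [ 0.4324 -0.3373  0.1278] [ 0.4187 -0.3458  0.1087] [ 0.4453 -0.3281  0.14  ] [0.068  0.0212] [[-0.8883 -0.4593]
 [ 0.4593 -0.8883]]
```

```bash
python3 - <<'E'
from h import *
np.set_printoptions(precision=4,suppress=True)
from scipy.optimize import least_squares
th=np.radians(87.1);c0=np.array([.4655,.036]);ex=np.array([np.cos(th),np.sin(th),0]);ey=np.array([-ex[1],ex[0],0])
for n in("side","top"):
    im,D=load(n,0);uv,X=cloud(n,D)
    L=X-np.array([*c0,0]);S=np.c_[L@ex,L@ey,X[:,2]]
    m=(abs(S[:,0])<.09)&(abs(S[:,1])<.03)&(S[:,2]>.05)&(S[:,2]<.16)
    s=S[m];print(n,len(s),s.min(0),s.max(0))
    a=np.radians(35)
    # along-axle & perpendicular coords about unknown x0 with origin height .075
    ca,sa=np.cos(a),np.sin(a)
    def loc(s,x0): dx=s[:,0]-x0;dz=s[:,2]-.075;return np.c_[dx*ca+dz*sa,s[:,1],-dx*sa+dz*ca]
    l0=loc(s,0)
    # axle body: along coordinate between shoulder and end
    for k in range(-40,90,8):
        b=(l0[:,0]*1e3>=k)&(l0[:,0]*1e3<k+8)
        if b.sum(): print(k,b.sum(),"y",l0[b,1].min().round(4),l0[b,1].max().round(4),"z",l0[b,2].min().round(4),l0[b,2].max().round(4))
    print("max along",np.sort(l0[:,0])[-5:])
E
```

```text
side 472 [-0.0524 -0.0184  0.0503] [0.0458 0.0208 0.1202]
-40 21 y -0.0147 0.0208 z -0.005 0.0253
-32 29 y -0.0164 0.0204 z -0.0088 0.0251
-24 60 y -0.0184 0.0205 z -0.0114 0.0252
-16 116 y -0.0159 0.0206 z -0.0115 0.0253
-8 19 y -0.0101 0.0147 z 0.0034 0.0249
0 16 y -0.0054 0.0125 z -0.0014 0.0183
8 13 y 0.0027 0.0137 z -0.0037 0.018
16 16 y 0.0015 0.013 z 0.0025 0.0183
24 15 y -0.0032 0.0124 z 0.001 0.0185
32 18 y -0.0046 0.0132 z -0.0006 0.0186
40 16 y -0.0047 0.0134 z -0.0048 0.0175
48 99 y -0.0103 0.0136 z -0.0043 0.0181
56 15 y -0.0054 0.0074 z 0.0006 0.0138
max along [0.057  0.0571 0.0572 0.0577 0.0578]
top 526 [-0.0548 -0.021   0.0596] [0.0455 0.0172 0.121 ]
-40 42 y -0.0209 0.0149 z 0.0156 0.0272
-32 40 y -0.021 0.0152 z 0.02 0.0269
-24 56 y -0.0208 0.0172 z 0.0053 0.0276
-16 84 y -0.0197 0.017 z -0.0041 0.0269
-8 30 y -0.0122 0.0106 z 0.0026 0.0255
0 27 y -0.0137 0.0104 z 0.0049 0.0188
8 27 y -0.0133 0.0077 z 0.0041 0.0203
16 30 y -0.0132 0.0079 z 0.0075 0.0196
24 25 y -0.0129 0.0082 z 0.0086 0.0203
32 37 y -0.0127 0.009 z 0.0031 0.0208
40 24 y -0.0126 0.0088 z 0.0092 0.0191
48 48 y -0.0121 0.0095 z -0.0008 0.0194
56 9 y -0.007 0.0029 z 0.002 0.012
max along [0.0565 0.0566 0.0567 0.0568 0.0569]
```

```bash
cat >> h.py <<'E'
np.set_printoptions(precision=4,suppress=True)
def pose():
    s=get_state();q=s["eef_rot"];return s,np.array(s["tool_pos"]),Ro.from_quat(q,scalar_first=True).as_matrix()
def frame(y,z):
    y=np.array(y,float);z=np.array(z,float);y/=np.linalg.norm(y);z-=y*(z@y);z/=np.linalg.norm(z);return np.c_[np.cross(y,z),y,z]
def plan(Rt,pt,back=.019):
    "target tool R, target world point for the point `back` behind TCP; prints shift first (tool axes now), then turn, about TCP"
    s,p,R=pose();tcp=np.array(pt)+Rt[:,1]*back
    w=np.degrees(Ro.from_matrix(R.T@Rt).as_rotvec())
    print("t %.2f"%s["t"],"TCP",p,"-> ",tcp,"shift first cm",R.T@(tcp-p)*100,"| turn deg",w,"| shift if turned first",Rt.T@(tcp-p)*100, "w",round(s["width"],3),"F",s["force"],"j",s["joints"])
th=np.radians(87.1)
EX=np.array([np.cos(th),np.sin(th),0]);AX=np.cos(np.radians(35))*EX+np.sin(np.radians(35))*np.array([0,0,1.])
AY=np.array([-EX[1],EX[0],0]);AZ=np.cross(AX,AY);AO=np.array([.4655,.036,.075])-.0115*EX
E
python3 - <<'E'
from h import *
s,p,R=pose();print(R,"heading toolz",np.degrees(np.arctan2(R[1,2],R[0,2])))
print(AO,AX,AZ)
for h in (-19.5,160.5):
    a=np.radians(h);plan(frame([0,0,-1],[np.cos(a),np.sin(a),0]),[.5140,.309,.14])
# roller refinement: brass+black contour
for n in("side","top"):
    im,D=load(n,0);uv,X=cloud(n,D);u,v=uv.T
    reg={"side":(215,330,295,390),"top":(135,235,195,280)}[n]
    hs=cv2.cvtColor(im,cv2.COLOR_RGB2HSV)[v,u]
    m=(u>reg[0])&(u<reg[2])&(v>reg[1])&(v<reg[3])&(X[:,2]>.004)&(X[:,2]<.023)
    q=onz(n,uv[m],.015)[:,:2].astype(np.float32);print(n,"cradle",m.sum(),cv2.minAreaRect(q))
    m=(u>reg[0])&(u<reg[2])&(v>reg[1])&(v<reg[3])&(X[:,2]>.045)&(X[:,2]<.08)
    for ang in(66,68,70,72,74):
        a=np.radians(ang);x=np.array([np.cos(a),np.sin(a)]);q=X[m][:,:2];l=q@x;b=q@np.array([-x[1],x[0]])
        print(ang,"len",np.ptp(np.percentile(l,[2,98])).round(4),"wid",np.ptp(np.percentile(b,[2,98])).round(4),"ctr",(x*(l.min()+l.max())/2+np.array([-x[1],x[0]])*(b.min()+b.max())/2).round(4))
E
```

```text
[[-0.9441 -0.0003  0.3295]
 [-0.3295  0.0017 -0.9441]
 [-0.0003 -1.     -0.0017]] heading toolz -70.75979729769676
[0.4649 0.0245 0.075 ] [0.0414 0.8181 0.5736] [-0.029  -0.5728  0.8192]
t 0.10 TCP [ 0.2141 -0.6132  0.2303] ->  [0.514 0.309 0.121] shift first cm [-58.6976  11.082  -77.1656] | turn deg [  0.0847 -51.2598  -0.0617] | shift if turned first [-96.938  10.929  -2.515] w 1.001 F [-0.1714  0.4145  0.3782] j [-1.4091  0.2457  1.5589  0.      1.3387 -0.1741]
t 0.10 TCP [ 0.2141 -0.6132  0.2303] ->  [0.514 0.309 0.121] shift first cm [-58.6976  11.082  -77.1656] | turn deg [  0.0743 128.7401   0.1021] | shift if turned first [96.938 10.929  2.515] w 1.001 F [-0.1714  0.4145  0.3782] j [-1.4091  0.2457  1.5589  0.      1.3387 -0.1741]
side cradle 494 ((0.4904957413673401, 0.30075356364250183), (0.11060267686843872, 0.06752006709575653), 61.56549835205078)
66 len 0.0412 wid 0.0371 ctr [0.5117 0.3084]
68 len 0.0406 wid 0.0367 ctr [0.512  0.3082]
70 len 0.0398 wid 0.0367 ctr [0.5123 0.308 ]
72 len 0.0393 wid 0.0364 ctr [0.5126 0.3079]
74 len 0.039 wid 0.036 ctr [0.5126 0.3083]
top cradle 197 ((0.5112965106964111, 0.2973710298538208), (0.11158197373151779, 0.1507847160100937), 1.7743902206420898)
66 len 0.0379 wid 0.0399 ctr [0.5158 0.3088]
68 len 0.0377 wid 0.0397 ctr [0.5156 0.3089]
70 len 0.0376 wid 0.0394 ctr [0.5153 0.3088]
72 len 0.0373 wid 0.0391 ctr [0.5151 0.3087]
74 len 0.0375 wid 0.0394 ctr [0.5151 0.3083]
```

```bash
python3 -m creep '0 0 0 0 -6.4 0 0;0 0 0 0 -6.4 0 0;0 0 0 0 -6.4 0 0;0 0 0 0 -6.4 0 0;0 0 0 0 -6.4 0 0;0 0 0 0 -6.4 0 0;0 0 0 0 -6.4 0 0;0 0 0 0 -6.4 0 0;-3 0 0 0 0 0 0;-4 0 0 0 0 0 0;-4 0 0 0 0 0 0;-4 0 0 0 0 0 0' && python3 -m creep '-4 0 0 0 0 0 0;-4 0 0 0 0 0 0;-4 0 0 0 0 0 0;-4 0 0 0 0 0 0;-4 0 0 0 0 0 0;-4 0 0 0 0 0 0;-4 0 0 0 0 0 0;-4 0 0 0 0 0 0;-4 0 0 0 0 0 0;-4 0 0 0 0 0 0;-4 0 0 0 0 0 0;-4 0 0 0 0 0 0;-4 0 0 0 0 0 0;-4 0 0 0 0 0 0;-4 0 0 0 0 0 0;-4 0 0 0 0 0 0;-4 0 0 0 0 0 0;-4 0 0 0 0 0 0;0 0 0 0 0 0 0' && python3 - <<'E'
from h import *
a=np.radians(-19.5);plan(frame([0,0,-1],[np.cos(a),np.sin(a),0]),[.5140,.309,.13])
E
```

```text
t: 1.1
tool_pos: [0.2645, -0.4705, 0.2305]
eef_rot: [0.408, -0.407, 0.578, -0.577]
force: [1.2, 0.6, 0.3]
width: 0.999
t: 2.68
tool_pos: [0.506, 0.2112, 0.2305]
eef_rot: [0.41, -0.409, 0.577, -0.576]
force: [-0.4, -0.0, -0.1]
width: 1.0
t 2.68 TCP [0.506  0.2112 0.2305] ->  [0.514 0.309 0.111] shift first cm [-9.4836 11.9702 -2.4521] | turn deg [ 0.0693  0.2634 -0.0814] | shift if turned first [-9.4892 11.9537 -2.5102] w 1.0 F [-0.3861 -0.0455 -0.0864] j [0.1877 0.0078 1.8199 0.0019 1.3142 0.5229]
```

```bash
python3 -m creep '-3.2 0 -0.8 0 0 0 0;-3.2 0 -0.8 0 0 0 0;-3.1 0 -0.9 0 0 0 0;0 4 0 0 0 0 0;0 4 0 0 0 0 0;0 4 0 0 0 0 0;0 0 0 0 0 0 0;0 0 0 0 0 0 0' && python3 - <<'E'
from h import *
a=np.radians(-19.5);plan(frame([0,0,-1],[np.cos(a),np.sin(a),0]),[.5140,.309,.04],.022)
o=[]
for n in("side","top"):
    im,D=grab_frame(n);np.savez(f"pics/{n}1.npz",im=im,d=D)
    u,v=(190,270) if n=="side" else (100,210)
    o.append(cv2.resize(im[v:v+120,u:u+110],None,fx=3.6,fy=3.6,interpolation=cv2.INTER_CUBIC))
cv2.imwrite("pics/g1.png",np.hstack(o)[:,:,::-1])
E
```

```text
t: 3.35
tool_pos: [0.5118, 0.3031, 0.1091]
eef_rot: [0.406, -0.41, 0.578, -0.577]
force: [0.2, -0.8, 1.3]
width: 0.997
t 3.35 TCP [0.5118 0.3031 0.1091] ->  [0.514 0.309 0.018] shift first cm [-0.6607  9.1063  0.0488] | turn deg [ 0.268  -0.07    0.2199] | shift if turned first [-0.6257  9.1089  0.007 ] w 0.997 F [ 0.174  -0.7815  1.2664] j [ 0.3443  0.2602  1.779  -0.      1.1084  0.6858]
```

View pics/g1.png

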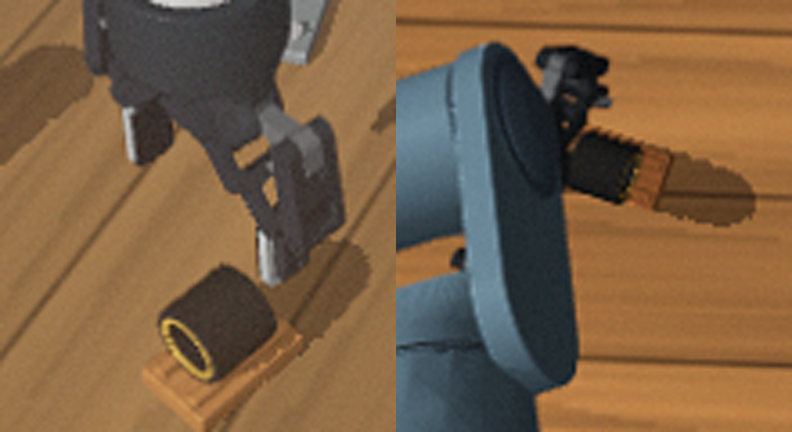

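The fingers straddle the roller squarely (side view, roller between the two pads). I'll go down and grip.

```bash
python3 -m creep '-0.65 2 0 0 0 0 0;0 2 0 0 0 0 0;0 2 0 0 0 0 0;0 2 0 0 0 0 0;0 1.1 0 0 0 0 0;0 0 0 0 0 0 0;0 0 0 0 0 0 0' && python3 - <<'E'
from h import *
a=np.radians(-19.5);plan(frame([0,0,-1],[np.cos(a),np.sin(a),0]),[.5140,.309,.04],.022)
E
python3 -m creep '0 0 0 0 0 0 120;0 0 0 0 0 0 160;0 0 0 0 0 0 160;0 0 0 0 0 0 160;0 0 0 0 0 0 160;0 0 0 0 0 0 160' 50;python3 -m creep '0 0 0 0 0 0 200;0 0 0 0 0 0 200;0 0 0 0 0 0 200;0 0 0 0 0 0 200'
```

```text
t: 4.03
tool_pos: [0.5172, 0.3105, 0.0222]
eef_rot: [-0.409, 0.407, -0.577, 0.578]
force: [0.7, 0.2, 0.7]
width: 1.0
t 4.03 TCP [0.5172 0.3105 0.0222] ->  [0.514 0.309 0.018] shift first cm [ 0.2484  0.4153 -0.2577] | turn deg [-0.1172 -0.0695 -0.0975] | shift if turned first [ 0.2474  0.4163 -0.2571] w 1.0 F [0.6719 0.1562 0.7371] j [ 0.3528  0.4066  1.7803 -0.      0.952   0.6944]
t: 4.53
tool_pos: [0.5145, 0.3111, 0.0218]
eef_rot: [0.407, -0.409, 0.579, -0.577]
force: [-8.8, 2.8, 10.3]
width: 0.501
t: 4.87
tool_pos: [0.5145, 0.3111, 0.0218]
eef_rot: [0.407, -0.409, 0.579, -0.577]
force: [-8.6, 0.8, 10.7]
width: 0.501
```

```bash
python3 -m creep '0 -1 0 0 0 0 200;0 -2 0 0 0 0 200;0 -4 0 0 0 0 200;0 -4 0 0 0 0 200;0 -4 0 0 0 0 200;0 0 0 0 0 0 200;0 0 0 0 0 0 200' && python3 - <<'E'
from h import *
plan(frame(-AZ,-AY),AO+.116*AX,.018)
s,p,R=pose()
o=[]
for n in("side","top"):
    im,D=grab_frame(n);np.savez(f"pics/{n}2.npz",im=im,d=D)
    q=proj(n,p)[0].astype(int);print(q)
    u,v=q-[55,60]
    o.append(cv2.resize(im[v:v+120,u:u+110],None,fx=3.6,fy=3.6,interpolation=cv2.INTER_CUBIC))
cv2.imwrite("pics/g2.png",np.hstack(o)[:,:,::-1])
E
```

```text
t: 5.45
tool_pos: [0.5181, 0.3108, 0.1745]
eef_rot: [-0.41, 0.405, -0.577, 0.578]
force: [-0.5, -0.8, -1.3]
width: 0.504
t 5.45 TCP [0.5181 0.3108 0.1745] ->  [0.4702 0.1297 0.1268] shift first cm [18.6856  4.6929  1.5283] | turn deg [ -5.4698 -16.014   34.5194] | shift if turned first [17.7505 -6.5988 -3.8582] w 0.504 F [-0.5066 -0.8324 -1.2699] j [ 0.353   0.1911  1.729  -0.0002  1.2135  0.6944]
[241 309]
[138 253]
```

View pics/g2.png

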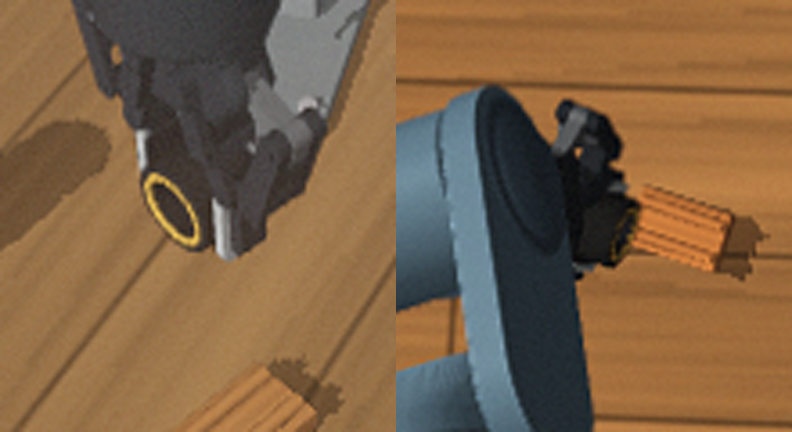

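```bash
python3 -m creep '0 0 0 -0.91 -2.67 5.75 200;0 0 0 -0.91 -2.67 5.75 200;0 0 0 -0.91 -2.67 5.75 200;0 0 0 -0.91 -2.67 5.75 200;0 0 0 -0.91 -2.67 5.75 200;0 0 0 -0.91 -2.67 5.75 200;0 -2.2 -1.3 0 0 0 200;0 -2.2 -1.3 0 0 0 200;0 -2.2 -1.3 0 0 0 200;3 0 0 0 0 0 200;3 0 0 0 0 0 200;3 0 0 0 0 0 200;3 0 0 0 0 0 200;3 0 0 0 0 0 200;0 0 0 0 0 0 200;0 0 0 0 0 0 200;0 0 0 0 0 0 200' && python3 - <<'E'
from h import *
plan(frame(-AZ,-AY),AO+.116*AX,.018)
s,p,R=pose()
o=[]
for n in("side","top"):
    im,D=grab_frame(n);np.savez(f"pics/{n}3.npz",im=im,d=D)
    q=proj(n,p)[0].astype(int);print(q)
    u,v=q-[55,60]
    o.append(cv2.resize(im[v:v+120,u:u+110],None,fx=3.6,fy=3.6,interpolation=cv2.INTER_CUBIC))
cv2.imwrite("pics/g3.png",np.hstack(o)[:,:,::-1])
E
```

```text
t: 6.97
tool_pos: [0.468, 0.1517, 0.1382]
eef_rot: [0.615, -0.313, 0.638, -0.342]
force: [0.2, 0.3, -0.5]
width: 0.502
t 6.97 TCP [0.468  0.1517 0.1382] ->  [0.4702 0.1297 0.1268] shift first cm [ 2.4455 -0.3101  0.3515] | turn deg [ 0.4363 -0.3293  0.1622] | shift if turned first [ 2.4466 -0.3144  0.3398] w 0.502 F [ 0.2266  0.3382 -0.5277] j [-0.2316 -0.0175  2.122   0.6338  1.2424 -0.4515]
[313 271]
[211 278]
```

View pics/g3.png

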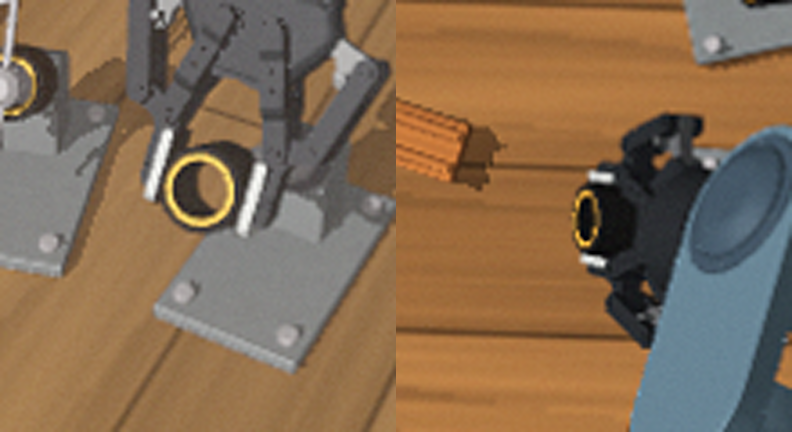

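```bash
python3 - <<'E'
from h import *
s,p,R=pose();c=p-.018*R[:,1]-.020*R[:,0];print("pred ring",c,"R",R)
e={}
for n in("side","top"):
    im,D=load(n,3);q=proj(n,p)[0].astype(int)
    hsv=cv2.cvtColor(im,cv2.COLOR_RGB2HSV);m=cv2.inRange(hsv,(20,110,100),(35,255,255));k=np.zeros_like(m);k[q[1]-30:q[1]+25,q[0]-30:q[0]+30]=255;m&=k
    pts=np.argwhere(m)[:,::-1]
    h=cv2.convexHull(pts.astype(np.float32));el=cv2.fitEllipse(h);e[n]=el[0];print(n,len(pts),el,"pred px",proj(n,c))
    d=D[m>0];x=dep(n,pts,D);print(" depth mean",x.mean(0),(np.array(x.max(0))+x.min(0))/2)
    # axle end predicted
    tip=AO+.066*AX;print(" axle end px",proj(n,tip))
    im0,D0=load(n,0)
print(tri(e["side"],e["top"]))
# tri axle end using image 0: axle tip face bright blob
E
```

```text
pred ring [0.469  0.1582 0.1654] R [[-0.0447  0.0224  0.9987]
 [-0.8198  0.5705 -0.0495]
 [-0.5709 -0.821  -0.0072]]
side 120 ((313.0350036621094, 263.2025146484375), (18.847076416015625, 20.373430252075195), 173.65768432617188) pred px [[311.6085 262.9502]]
 depth mean [0.4721 0.1437 0.1505] [0.487  0.0728 0.0869]
 axle end px [[328.6509 257.3854]]
top 7 ((207.87979125976562, 278.2685546875), (5.156430721282959, 14.60854721069336), 178.8313446044922) pred px [[207.1187 278.4272]]
 depth mean [0.4664 0.1594 0.1579] [0.4696 0.1582 0.1602]
 axle end px [[244.8788 278.8867]]
(array([0.4683, 0.1564, 0.1637]), np.float64(0.002251061314552107))
```

```bash
python3 - <<'E'
from h import *
e={}
for n,(u,v) in {"side":(318,247),"top":(234,266)}.items():
    im,D=load(n,0);c=cv2.cvtColor(im,cv2.COLOR_RGB2GRAY)[v:v+24,u:u+28]
    print(n,u,v);print(c[::1,:])
E
```

```text
side 318 247
[[120 120 122 116 120 123 126 122 126 128 129 125 125 119 108  97 116 166
  142 123 123 128 129 129 118  90  79  72]
 [123 120 119 122 119 128 121 128 129 128 130 126 125 126 123 116 107 122
  124 123 126 123 123 125 127 129 125  88]
 [119 119 117 122 122 123 123 126 129 130 125 123 120 123 120 112 125 126
  123 125 123 123 118 124 123 124 126 119]
 [118 123 123 123 124 120 127 124 127 127 126 124 122 122 122 126 126 109
  106  98  97  94  91 105 119 127 124 126]
 [121 123 120 123 120 125 128 124 125 130 140 144 139 139 132 139 148 112
  102 101  99 103  99  98 104 116 119 121]
 [124 124 123 120 119 125 125 127 141 160 174 177 176 179 172 130 110 122
  124 107 107 105 104 105 104 101  85  92]
 [123 123 124 122 122 122 128 139 169 175 182 181 177 172 175 171 140 123
  136 114 110 107 107 107 105 108  98  74]
 [123 120 125 120 125 126 132 155 175 184 203 206 194 183 175 173 172 141
  116 126 103 107 107 107 106 104 104  83]
 [123 122 121 124 128 126 135 168 182 210 214 213 213 209 184 175 177 166
  112 113 114 116 107 110 109 106 106  93]
 [121 127 122 124 129 129 138 175 
[... 3842 characters left out ...]
108 112 130 130 131 131 132 133 131 129 128 131 131 127 116 111 106 105
  104 104 100 103 102 102 101  95  88  89]
 [108 111 131 134 129 132 132 131 133 131 128 131 126 129 127 129 125 125
  125 124 124 125 124 122 123 122 119 120]
 [116 125 130 130 128 129 123 122 135 132 134 127 128 128 131 129 130 132
  130 127 131 133 131 128 128 129 130 134]
 [119 123 132 133 142 163 170 153 115 112 131 128 127 130 129 128 134 131
  126 131 127 130 133 131 128 131 130 129]
 [118 130 130 122 136 184 186 188 148  72 109 130 133 126 127 128 131 130
  129 129 133 129 133 129 131 130 130 131]
 [119 132 130 129 158 188 184 193 171  76  84 113 133 130 128 131 129 129
  132 131 130 132 131 133 133 133 131 130]]
```

```bash
python3 - <<'E'
from h import *
t,e=tri((329.2,257.3),(245,278.9));print(t,e,"pred",AO+.066*AX, "err along/y/z",(t-AO-.066*AX)@np.c_[AX,AY,AZ])
r=np.array([.4683,.1564,.1637]);
print("ring rel axle frame from tri", (r-t)@np.c_[AX,AY,AZ])
s,p,R=pose();print("tool in axle frame",R.T@AX,R.T@AZ)
E
```

```text
[0.4672 0.0781 0.1129] 0.0009215404668488675 pred [0.4677 0.0785 0.1129] err along/y/z [-0.0004  0.0004  0.0003]
ring rel axle frame from tri [ 0.0933  0.0029 -0.0033]
tool in axle frame [-1.     -0.0033 -0.0032] [ 0.0033 -1.     -0.0065]
```

```bash
python3 -m creep '1 -0.32 0.32 0.3 -0.3 0.1 200;2 0 0 0 0 0 200;2 0 0 0 0 0 200;0 0 0 0 0 0 200;0 0 0 0 0 0 200;0 0 0 0 0 0 200' && python3 - <<'E'
from h import *
plan(frame(-AZ,-AY),AO+.020*AX,.018)
s,p,R=pose();e={}
o=[]
for n in("side","top"):
    im,D=grab_frame(n);np.savez(f"pics/{n}4.npz",im=im,d=D);q=proj(n,p)[0].astype(int)
    hsv=cv2.cvtColor(im,cv2.COLOR_RGB2HSV);m=cv2.inRange(hsv,(20,110,100),(35,255,255));k=np.zeros_like(m);k[q[1]-30:q[1]+25,q[0]-30:q[0]+30]=255;m&=k
    h=cv2.convexHull(np.argwhere(m)[:,::-1].astype(np.float32));el=cv2.fitEllipse(h);e[n]=el[0];print(n,el)
    u,v=q-[55,60]
    o.append(cv2.resize(im[v:v+120,u:u+110],None,fx=3.6,fy=3.6,interpolation=cv2.INTER_CUBIC))
cv2.imwrite("pics/g4.png",np.hstack(o)[:,:,::-1])
r,d=tri(e["side"],e["top"]);print("ring rel tip",(r-[.4672,.0781,.1129])@np.c_[AX,AY,AZ],d)
E
```

```text
t: 7.57
tool_pos: [0.47, 0.1092, 0.1138]
eef_rot: [0.619, -0.312, 0.634, -0.342]
force: [-0.3, 0.3, -0.9]
width: 0.501
t 7.57 TCP [0.47   0.1092 0.1138] ->  [0.4663 0.0512 0.0717] shift first cm [ 7.1795  0.1221 -0.0923] | turn deg [0.0263 0.1376 0.0808] | shift if turned first [ 7.1799  0.1119 -0.0751] w 0.501 F [-0.3248  0.2559 -0.9228] j [-0.3229  0.0331  2.1262  0.6227  1.2379 -0.5613]
side ((321.2431335449219, 258.2408752441406), (18.294490814208984, 19.335153579711914), 165.11196899414062)
top ((228.36082458496094, 278.2177734375), (5.015252590179443, 14.399181365966797), 178.3154754638672)
ring rel tip [ 0.0449 -0.0002  0.0013] 0.0006291775004347077
```

View pics/g4.png

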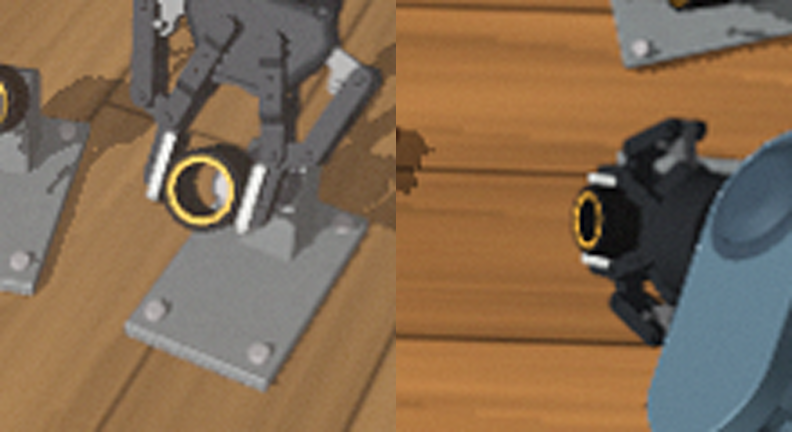

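Ring centred on the axle tip (side ring at (321,258), axle tip seen through it), the end face about 5 mm short of it. Now I'll slide it on.

```bash
python3 -m creep '0.5 0.12 -0.02 0 0 0 200;0.5 0 0 0 0 0 200;0.5 0 0 0 0 0 200;0.5 0 0 0 0 0 200;0 0 0 0 0 0 200;0 0 0 0 0 0 200' && python3 -m creep '0.8 0 0 0 0 0 200;0.8 0 0 0 0 0 200;0 0 0 0 0 0 200' && python3 - <<'E'
from h import *
plan(frame(-AZ,-AY),AO+.020*AX,.018)
print("F axle frame",get_state()["force"]@np.c_[AX,AY,AZ])
E
```

```text
t: 8.17
tool_pos: [0.4686, 0.0925, 0.1005]
eef_rot: [0.618, -0.311, 0.635, -0.342]
force: [-0.1, -0.4, -0.8]
width: 0.499
t: 8.42
tool_pos: [0.4677, 0.0788, 0.0907]
eef_rot: [0.618, -0.311, 0.635, -0.342]
force: [-0.2, 0.5, -0.9]
width: 0.509
t 8.42 TCP [0.4677 0.0788 0.0907] ->  [0.4663 0.0512 0.0717] shift first cm [ 3.3521 -0.0295 -0.0017] | turn deg [ 0.0661 -0.0246  0.0971] | shift if turned first [ 3.3521 -0.0352 -0.0031] w 0.509 F [-0.233   0.5452 -0.8745] j [-0.3877  0.083   2.1276  0.6103  1.2271 -0.6355]
F axle frame [-0.0652  0.2603 -1.0219]
```

```bash
python3 -m creep '0.8 0 0 0 0 0 200;0.8 0 0 0 0 0 200;0.8 0 0 0 0 0 200;0 0 0 0 0 0 200' && python3 -m creep '0.3 0 0 0 0 0 200;0.3 0 0 0 0 0 200;0 0 0 0 0 0 200' && python3 -m creep '0.2 0 0 0 0 0 200;0 0 0 0 0 0 200;0 0 0 0 0 0 200' && python3 - <<'E'
from h import *
plan(frame(-AZ,-AY),AO+.020*AX,.018)
print("F axle frame",get_state()["force"]@np.c_[AX,AY,AZ])
E
```

```text
t: 8.75
tool_pos: [0.4667, 0.0591, 0.0768]
eef_rot: [0.618, -0.311, 0.636, -0.342]
force: [0.4, -0.5, -1.7]
width: 0.504
t: 9.0
tool_pos: [0.4668, 0.0549, 0.0742]
eef_rot: [0.619, -0.311, 0.635, -0.342]
force: [0.1, 0.1, -0.9]
width: 0.503
t: 9.25
tool_pos: [0.4668, 0.0543, 0.0738]
eef_rot: [0.619, -0.311, 0.635, -0.342]
force: [-0.3, 5.5, 3.5]
width: 0.507
t 9.25 TCP [0.4668 0.0543 0.0738] ->  [0.4663 0.0512 0.0717] shift first cm [ 0.3791 -0.0072 -0.0414] | turn deg [ 0.0503  0.0683 -0.0454] | shift if turned first [ 0.3792 -0.0069 -0.0409] w 0.507 F [-0.2676  5.4577  3.5192] j [-0.4391  0.1269  2.121   0.6009  1.2209 -0.696 ]
F axle frame [ 6.4724  0.5433 -0.2359]
```

```bash
python3 -m creep '0.15 0 0 0 0 0 200;0 0 0 0 0 0 200;0 0 0 0 0 0 200' && python3 - <<'E'
from h import *
plan(frame(-AZ,-AY),AO+.020*AX,.018)
print("F axle frame",get_state()["force"]@np.c_[AX,AY,AZ])
s,p,R=pose();e={}
o=[]
for n in("side","top"):
    im,D=grab_frame(n);np.savez(f"pics/{n}5.npz",im=im,d=D);q=proj(n,p)[0].astype(int)
    u,v=q-[55,60]
    o.append(cv2.resize(im[v:v+120,u:u+110],None,fx=3.6,fy=3.6,interpolation=cv2.INTER_CUBIC))
    c=AO+.040*AX;print(n,"ring pred",proj(n,c)-[u,v],"tip",proj(n,AO+.066*AX)-[u,v])
    hsv=cv2.cvtColor(im,cv2.COLOR_RGB2HSV);m=cv2.inRange(hsv,(20,110,100),(35,255,255));k=np.zeros_like(m);k[q[1]-30:q[1]+25,q[0]-30:q[0]+30]=255;m&=k
    el=cv2.fitEllipse(cv2.convexHull(np.argwhere(m)[:,::-1].astype(np.float32)));print(el,np.array(el[0])-[u,v]);e[n]=el[0]
cv2.imwrite("pics/g5.png",np.hstack(o)[:,:,::-1])
r,d=tri(e["side"],e["top"]);print("ring rel AO",(r-AO)@np.c_[AX,AY,AZ],d)
E
```

```text
t: 9.5
tool_pos: [0.4669, 0.0543, 0.0738]
eef_rot: [0.62, -0.31, 0.636, -0.34]
force: [0.5, 9.8, 7.4]
width: 0.505
t 9.50 TCP [0.4669 0.0543 0.0738] ->  [0.4663 0.0512 0.0717] shift first cm [ 0.3742 -0.0094 -0.0448] | turn deg [ 0.0665  0.0589 -0.2485] | shift if turned first [ 0.3743 -0.0078 -0.0444] w 0.505 F [0.5065 9.8099 7.4116] j [-0.4405  0.1286  2.1205  0.6032  1.2231 -0.6985]
F axle frame [12.2976 -0.0096  0.437 ]
side ring pred [[55.9694 52.5131]] tip [[51.6509 53.3854]]
((332.87451171875, 256.5118408203125), (17.11897850036621, 18.06574249267578), 167.35191345214844) [55.8745 52.5118]
top ring pred [[54.2559 61.2721]] tip [[44.8788 60.8867]]Traceback (most recent call last):
  File "<stdin>", line 12, in <module>
cv2.error: OpenCV(4.12.0) /io/opencv/modules/imgproc/src/shapedescr.cpp:361: error: (-201:Incorrect size of input array) There should be at least 5 points to fit the ellipse in function 'fitEllipseNoDirect'
```

```bash
python3 -m creep '0 0 0 0 0 0 40;0 0 0 0 0 0 0;0 0 0 0 0 0 0;0 0 0 0 0 0 0;0 -2 0 0 0 0 0;0 -4 0 0 0 0 0;0 -4 0 0 0 0 0;0 -4 0 0 0 0 0;0 0 0 0 0 0 0' && python3 - <<'E'
from h import *
o=[]
for n,(u,v) in {"side":(280,220),"top":(215,240)}.items():
    im,D=grab_frame(n);np.savez(f"pics/{n}6.npz",im=im,d=D)
    o.append(cv2.resize(im[v:v+110,u:u+110],None,fx=3.6,fy=3.6,interpolation=cv2.INTER_CUBIC))
    print(n,"ring pred",proj(n,AO+.040*AX-.0025*AZ)-[u,v],"hole",proj(n,AO+.048*AX+.012*AZ)-[u,v])
    hsv=cv2.cvtColor(im,cv2.COLOR_RGB2HSV);m=cv2.inRange(hsv,(20,90,80),(35,255,255));k=np.zeros_like(m);k[v:v+110,u:u+110]=255;m&=k
    pts=np.argwhere(m)[:,::-1];print(len(pts))
    if len(pts)>8: print(cv2.fitEllipse(cv2.convexHull(pts.astype(np.float32))))
cv2.imwrite("pics/g6.png",np.hstack(o)[:,:,::-1])
a=np.radians(28)
cx=np.array([np.cos(a),np.sin(a),0]);cy=np.array([-cx[1],cx[0],0])
for sg in (1,-1): plan(frame([0,0,-1],sg*cy),[.4315,-.3375,.20])
E
```

```text
t: 10.35
tool_pos: [0.4666, -0.0328, 0.1936]
eef_rot: [0.62, -0.311, 0.631, -0.348]
force: [0.8, -0.3, 0.1]
width: 0.998
side ring pred [[52.59   37.7016]] hole [[53.4998 31.0156]]
72
((332.9422302246094, 257.2961730957031), (16.7576847076416, 17.937435150146484), 4.652454376220703)
top ring pred [[38.699  39.1784]] hole [[39.0929 39.6116]]
2
t 10.45 TCP [ 0.4636 -0.0291  0.1883] ->  [ 0.4315 -0.3375  0.181 ] shift first cm [ 25.8458 -17.0621  -1.6361] | turn deg [ -36.5968 -116.4933  -20.4996] | shift if turned first [-17.311    0.7341 -25.7213] w 0.999 F [-0.5341  0.9159 -0.0103] j [-0.5977 -0.0377  2.0356  0.512   1.4984 -0.6789]
t 10.45 TCP [ 0.4636 -0.0291  0.1883] ->  [ 0.4315 -0.3375  0.181 ] shift first cm [ 25.8458 -17.0621  -1.6361] | turn deg [ 17.7552  57.2421 -31.6974] | shift if turned first [17.311   0.7341 25.7213] w 0.999 F [-0.5341  0.9159 -0.0103] j [-0.5977 -0.0377  2.0356  0.512   1.4984 -0.6789]
```

View pics/g6.png

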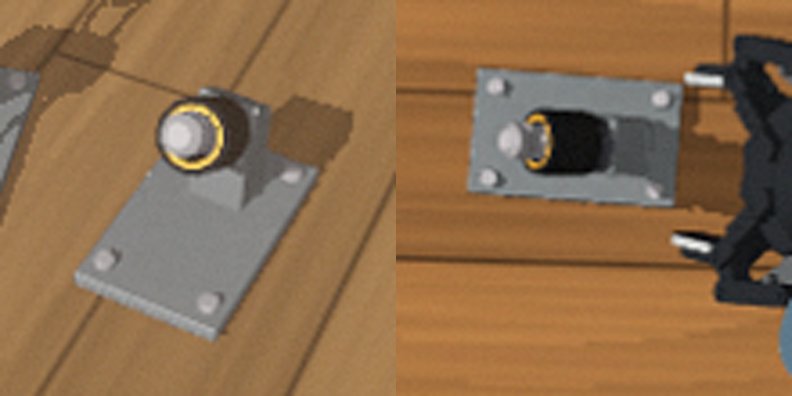

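Roller is home: side ring at (333,257) matches the predicted point for x = 40 mm, and the axle end protrudes. Now to the clip.

```bash
python3 -m creep '0 0 0 1.78 5.72 -3.17 0;0 0 0 1.78 5.72 -3.17 0;0 0 0 1.78 5.72 -3.17 0;0 0 0 1.78 5.72 -3.17 0;0 0 0 1.78 5.72 -3.17 0;0 0 0 1.78 5.72 -3.17 0;0 0 0 1.78 5.72 -3.17 0;0 0 0 1.78 5.72 -3.17 0;0 0 0 1.78 5.72 -3.17 0;0 0 0 1.78 5.72 -3.17 0;2.16 0 3.2 0 0 0 0;2.16 0 3.2 0 0 0 0;2.16 0 3.2 0 0 0 0;2.16 0 3.2 0 0 0 0;2.16 0 3.2 0 0 0 0;2.16 0 3.2 0 0 0 0;2.16 0 3.2 0 0 0 0;2.16 0 3.2 0 0 0 0;0 0 0 0 0 0 0;0 0 0 0 0 0 0' && python3 - <<'E'
from h import *
a=np.radians(28)
cx=np.array([np.cos(a),np.sin(a),0]);cy=np.array([-cx[1],cx[0],0])
plan(frame([0,0,-1],-cy),[.4315,-.3375,.125])
o=[]
for n,(u,v) in {"side":(340,100),"top":(360,240)}.items():
    im,D=grab_frame(n);np.savez(f"pics/{n}7.npz",im=im,d=D)
    o.append(cv2.resize(im[v:v+120,u:u+110],None,fx=3.6,fy=3.6,interpolation=cv2.INTER_CUBIC))
cv2.imwrite("pics/g7.png",np.hstack(o)[:,:,::-1])
E
```

```text
t: 12.12
tool_pos: [0.43, -0.3352, 0.1843]
eef_rot: [0.17, -0.172, 0.688, -0.684]
force: [-1.3, 0.4, -0.3]
width: 1.001
t 12.12 TCP [ 0.43   -0.3352  0.1843] ->  [ 0.4315 -0.3375  0.106 ] shift first cm [-0.0364  7.8244  0.3305] | turn deg [0.3921 0.0121 0.0981] | shift if turned first [-0.0231  7.8266  0.277 ] w 1.001 F [-1.2691  0.4145 -0.2984] j [-0.87    0.0528  1.8622 -0.0002  1.2336  0.212 ]
```

View pics/g7.png

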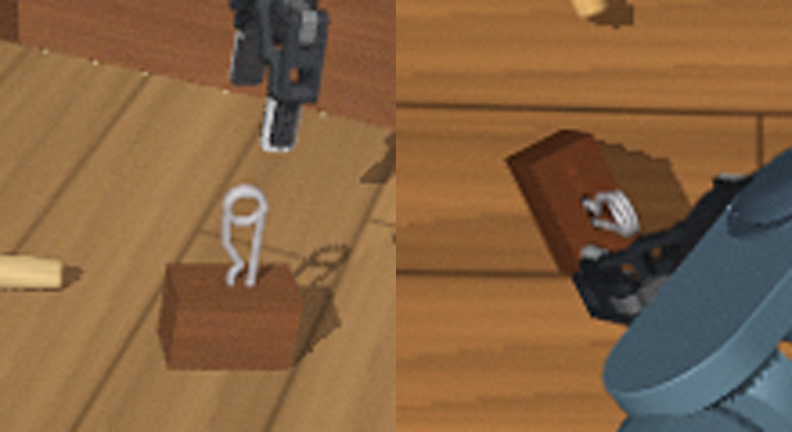

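```bash
python3 - <<'E'
from h import *
for n in("side","top"):
    im,D=load(n,0);reg={"side":(385,140,430,185),"top":(390,270,445,325)}[n]
    uv,X=cloud(n,D);u,v=uv.T;hs=cv2.cvtColor(im,cv2.COLOR_RGB2HSV)[v,u]
    m=(u>reg[0])&(u<reg[2])&(v>reg[1])&(v<reg[3])&(hs[:,1]<70)&(hs[:,2]>110)
    p=uv[m];print(n,len(p),p.min(0),p.max(0))
    k=np.zeros(im.shape[:2],np.uint8);k[p[:,1],p[:,0]]=255
    cv2.imwrite(f"pics/m_{n}.png",cv2.resize(np.hstack([im[reg[1]:reg[3],reg[0]:reg[2]],cv2.cvtColor(k,cv2.COLOR_GRAY2BGR)[reg[1]:reg[3],reg[0]:reg[2]]]),None,fx=8,fy=8,interpolation=cv2.INTER_NEAREST)[:,:,::-1])
print(tri((407.8,157.2),(420.8,299.2)))
E
```

```text
side 181 [402 151] [413 179]
top 93 [412 293] [426 304]
(array([ 0.4302, -0.3342,  0.1255]), np.float64(0.0018765642323467467))
```

View pics/m_side.png

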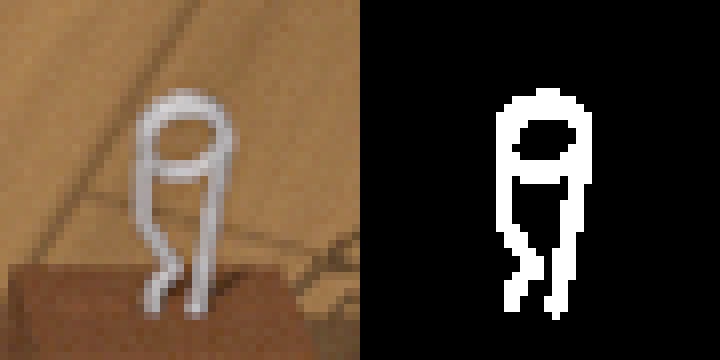

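View pics/m_top.png

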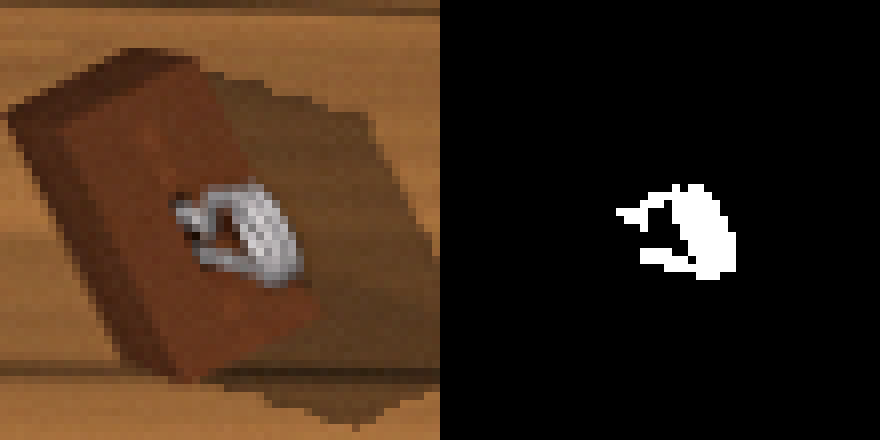

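```bash
python3 - <<'E'
from h import *
for z in (.124,):print(onz("side",(407.5,156.3),z),onz("top",(423.4,298.9),z),tri((407.5,156.3),(423.4,298.9)))
# coil heading from top: coil long axis extremes approx
a=onz("top",[(385+5+ 245/8,270+185/8),(390+290/8,270+280/8)],.13);d=a[0]-a[1];print(np.degrees(np.arctan2(d[1],d[0])))
a=np.radians(28)
cx=np.array([np.cos(a),np.sin(a),0]);cy=np.array([-cx[1],cx[0],0])
plan(frame([0,0,-1],-cy),[.4310,-.3380,.124])
E
```

```text
[[ 0.4318 -0.3413  0.124 ]] [[ 0.4318 -0.3407  0.124 ]] (array([ 0.4317, -0.3406,  0.1244]), np.float64(0.00019600686103502082))
26.22498052802971
t 12.22 TCP [ 0.4305 -0.3333  0.1847] ->  [ 0.431 -0.338  0.105] shift first cm [0.1671 7.9713 0.4822] | turn deg [0.3644 0.1738 0.0884] | shift if turned first [0.178  7.9739 0.432 ] w 1.0 F [ 0.4171 -0.0547  0.6559] j [-0.8671  0.0503  1.8639 -0.0002  1.234   0.2121]
```

```bash
python3 -m creep '0.19 2 0.62 0.36 0.15 0.09 0;0 2 0 0 0 0 0;0 2 0 0 0 0 0;0 2 0 0 0 0 0;0 0 0 0 0 0 60;0 0 0 0 0 0 120' && python3 - <<'E'
from h import *
a=np.radians(28)
cx=np.array([np.cos(a),np.sin(a),0]);cy=np.array([-cx[1],cx[0],0])
plan(frame([0,0,-1],-cy),[.4317,-.3397,.124])
E
```

```text
t: 12.72
tool_pos: [0.432, -0.3392, 0.1054]
eef_rot: [-0.172, 0.172, -0.686, 0.686]
force: [-0.4, -0.3, 0.0]
width: 0.744
t 12.72 TCP [ 0.432  -0.3392  0.1054] ->  [ 0.4317 -0.3397  0.105 ] shift first cm [0.05   0.0367 0.0314] | turn deg [-0.0007  0.0955  0.0074] | shift if turned first [0.05   0.0367 0.0315] w 0.744 F [-0.4177 -0.3081  0.0258] j [-0.872   0.1634  1.9017 -0.0001  1.0765  0.2085]
```

```bash
python3 -m creep '0 0 0 0 0 0 180;0 0 0 0 0 0 195;0 0 0 0 0 0 205;0 0 0 0 0 0 215;0 0 0 0 0 0 225;0 0 0 0 0 0 235;0 0 0 0 0 0 255;0 0 0 0 0 0 255;0 0 0 0 0 0 255;0 0 0 0 0 0 255' 60 && python3 - <<'E'
from h import *
s,p,R=pose();print(s["width"],s["force"],s["torque"])
o=[]
for n,(u,v) in {"side":(360,100),"top":(370,240)}.items():
    im,D=grab_frame(n);np.savez(f"pics/{n}8.npz",im=im,d=D)
    o.append(cv2.resize(im[v:v+110,u:u+100],None,fx=4,fy=4,interpolation=cv2.INTER_CUBIC))
cv2.imwrite("pics/g8.png",np.hstack(o)[:,:,::-1])
E
```

```text
t: 13.55
tool_pos: [0.4324, -0.3413, 0.1075]
eef_rot: [-0.171, 0.17, -0.685, 0.687]
force: [-0.9, 3.8, 6.5]
width: 0.117
0.1168100300493237 [-0.8817  3.764   6.5499] [ 0.8381  0.4116 -0.1202]
```

View pics/g8.png

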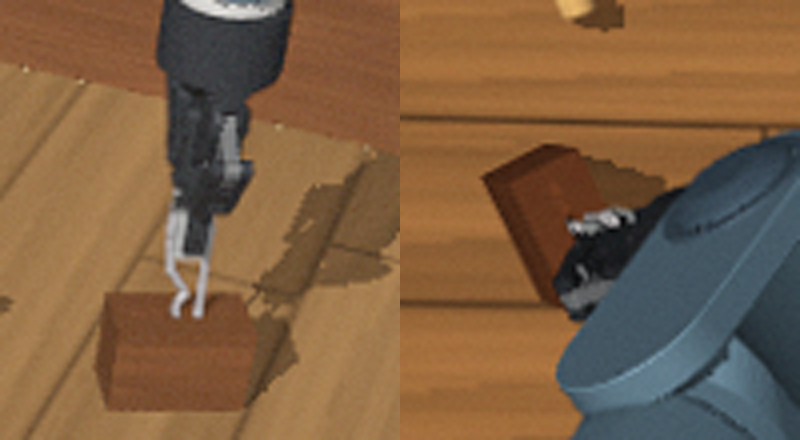

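```bash
python3 -m creep '0 -1 0 0 0 0 255;0 -1 0 0 0 0 255;0 -2 0 0 0 0 255;0 -2 0 0 0 0 255;0 -3 0 0 0 0 255;0 -3 0 0 0 0 255;0 -3 0 0 0 0 255;0 0 0 0 0 0 255;0 0 0 0 0 0 255' && python3 - <<'E'
from h import *
s,p,R=pose();print(s["width"],s["force"],s["torque"],p)
plan(frame(-AZ,-AX),AO+.048*AX+.20*AZ)
o=[]
for n in("side","top"):
    im,D=grab_frame(n);np.savez(f"pics/{n}9.npz",im=im,d=D)
    q=proj(n,p)[0].astype(int);u,v=q-[50,55];print(n,u,v)
    o.append(cv2.resize(im[v:v+110,u:u+100],None,fx=4,fy=4,interpolation=cv2.INTER_CUBIC))
cv2.imwrite("pics/g9.png",np.hstack(o)[:,:,::-1])
E
```

```text
t: 14.4
tool_pos: [0.4329, -0.3423, 0.2601]
eef_rot: [-0.172, 0.169, -0.683, 0.689]
force: [-0.3, -0.0, -1.4]
width: 0.118
0.11794401180721581 [-0.311  -0.0318 -1.3551] [ 0.076  -0.0278  0.0494] [ 0.4329 -0.3423  0.2601]
t 14.40 TCP [ 0.4329 -0.3423  0.2601] ->  [ 0.4617 -0.0399  0.2508] shift first cm [-16.7196   0.704  -25.3628] | turn deg [-34.668   29.9868   9.1861] | shift if turned first [ -1.3424  18.1632 -24.323 ] w 0.118 F [-0.311  -0.0318 -1.3551] j [-0.8743 -0.0149  1.7877 -0.0003  1.3586  0.2084]
side 365 51
top 399 250
```

View pics/g9.png

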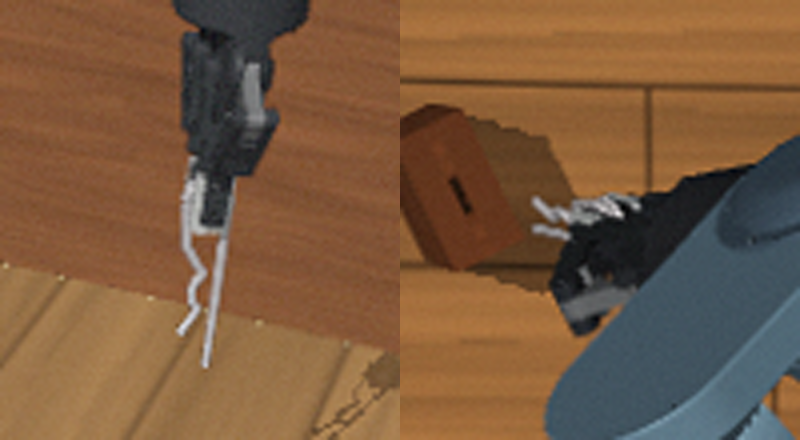

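Clip held upright and free of the rack; legs visible (side, straight leg tip near (416,142)). Turning it to the axle's cross-hole direction and bringing it over.

```bash
python3 -m creep '0 0 0 -4.95 4.28 1.31 255;0 0 0 -4.95 4.28 1.31 255;0 0 0 -4.95 4.28 1.31 255;0 0 0 -4.95 4.28 1.31 255;0 0 0 -4.95 4.28 1.31 255;0 0 0 -4.95 4.28 1.31 255;0 0 0 -4.95 4.28 1.31 255;-0.2 1.6 -2.4 0 0 0 255;-0.3 1.6 -2.4 0 0 0 255;-0.3 1.8 -2.4 0 0 0 255;-0.3 1.8 -2.4 0 0 0 255;-0.3 1.8 -2.4 0 0 0 255;-0.3 1.8 -2.4 0 0 0 255;-0.3 1.8 -2.4 0 0 0 255;-0.3 1.8 -2.4 0 0 0 255;-0.3 1.8 -2.4 0 0 0 255;0 1.8 -2.4 0 0 0 255;0 0 0 0 0 0 255;0 0 0 0 0 0 255;0 0 0 0 0 0 255' && python3 - <<'E'
from h import *
s,p,R=pose()
plan(frame(-AZ,-AX),AO+.048*AX+.20*AZ-.0125*AY)
o=[]
for n in("side","top"):
    im,D=grab_frame(n);np.savez(f"pics/{n}10.npz",im=im,d=D)
    h=AO+.048*AX;q=proj(n,h+.05*AZ)[0].astype(int);u,v=q-[50,65];print(n,u,v,"hole top",proj(n,h+.012*AZ)-[u,v])
    o.append(cv2.resize(im[v:v+110,u:u+100],None,fx=4,fy=4,interpolation=cv2.INTER_CUBIC))
cv2.imwrite("pics/g10.png",np.hstack(o)[:,:,::-1])
E
```

```text
t: 16.17
tool_pos: [0.4724, -0.0451, 0.2504]
eef_rot: [-0.014, 0.021, 0.888, -0.459]
force: [-0.5, -0.3, -0.5]
width: 0.122
t 16.17 TCP [ 0.4724 -0.0451  0.2504] ->  [ 0.4741 -0.0405  0.2508] shift first cm [-0.1473  0.2402 -0.403 ] | turn deg [ 0.2825 -0.1661  0.2975] | shift if turned first [-0.1472  0.239  -0.4037] w 0.122 F [-0.5362 -0.3409 -0.5316] j [-0.6155 -0.074   1.9503  0.5073  1.6244  0.941 ]
side 289 167 hole top [[44.4998 84.0156]]
top 213 216 hole top [[41.0929 63.6116]]
```

View pics/g10.png

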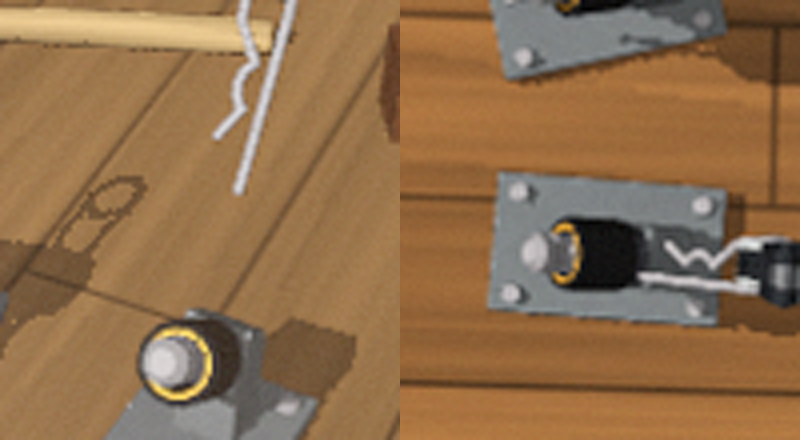

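```bash
python3 - <<'E'
from h import *
for n,(u,v,w,h) in {"side":(337,165,30,55),"top":(265,270,42,24)}.items():
    im,D=load(n,10);c=im[v:v+h,u:u+w];cv2.imwrite(f"pics/t_{n}.png",cv2.resize(c,None,fx=10 if n=="side" else 14,fy=10 if n=="side" else 14,interpolation=cv2.INTER_NEAREST)[:,:,::-1])
E
```

```text
(no output)
```

View pics/t_side.png

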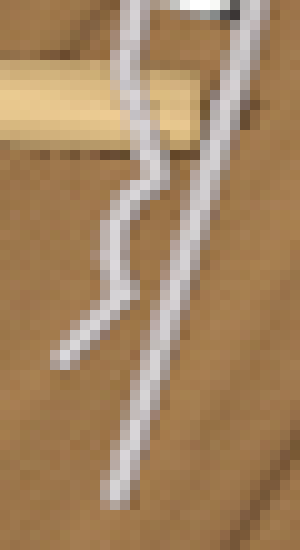

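View pics/t_top.png

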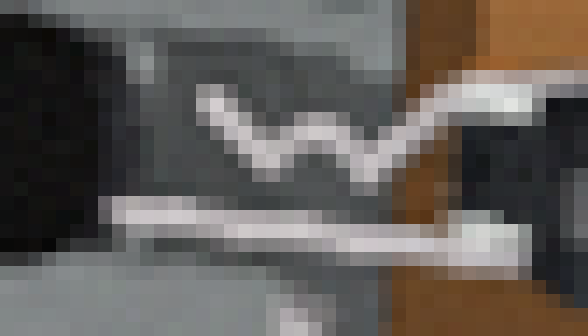

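```bash
cat >> h.py <<'E'
def legline(n,im,p0,p1,w=3.5):
    "weighted line through bright wire near segment p0(tip)->p1; returns tip pixel, far pixel"
    p0=np.array(p0,float);p1=np.array(p1,float)
    hs=cv2.cvtColor(im,cv2.COLOR_RGB2HSV).astype(float)
    vv,uu=np.mgrid[0:420,0:560];q=np.c_[uu.ravel(),vv.ravel()].astype(float)
    d=(p1-p0)/np.linalg.norm(p1-p0);nn=np.array([-d[1],d[0]])
    a=(q-p0)@d;b=(q-p0)@nn;L=np.linalg.norm(p1-p0)
    g=hs[:,:,2].ravel()-1.2*hs[:,:,1].ravel()
    return_pts=[]
    m=(a>1)&(a<L)&(abs(b)<w)
    W=np.clip(g-np.percentile(g[m],45),0,None)*m
    B=[];A=[]
    for k in range(1,int(L)):
        mk=m&(a>=k-.5)&(a<k+.5)
        if W[mk].sum()>0:A.append(k);B.append((W[mk]*b[mk]).sum()/W[mk].sum())
    A=np.array(A);B=np.array(B);c=np.polyfit(A,B,1);r=B-np.polyval(c,A);k=abs(r)<2*r.std()+.05;c=np.polyfit(A[k],B[k],1)
    f=lambda t:p0+d*t+nn*np.polyval(c,t)
    return f(0),f(L),r.std()
def leg3d(s0,s1,t0,t1):
    os,ds=ray("side",[s0,s1]);ot,dt=ray("top",[t0,t1])
    ns=np.cross(ds[0],ds[1]);nt=np.cross(dt[0],dt[1]);D=np.cross(ns,nt);D/=np.linalg.norm(D)
    A=np.array([ns,nt,D]);X0=np.linalg.solve(A,[ns@os,nt@ot,D@((os+ot)/2*0)])
    def near(o,d):
        M=np.c_[D,-d];s=np.linalg.lstsq(M,o-X0,rcond=None)[0];return X0+s[0]*D
    return D,near(os,ds[0]),near(ot,dt[0])
E
python3 - <<'E'
from h import *
S,_=load("side",10);T,_=load("top",10)
a=legline("side",S,(347.9,214.6),(360.8,170));b=legline("top",T,(272.2,284.7),(295.2,287.1));print(a,b)
D,ts,tt=leg3d(a[0],a[1],b[0],b[1]);D=D*np.sign(D@AZ)
M=np.c_[AX,AY,AZ]
print("leg dir in axle frame",D@M,"tip(side)",(ts-AO)@M,"tip(top)",(tt-AO)@M)
s,p,R=pose();print("tool -y dir axle",-R[:,1]@M,"TCP axle",(p-AO)@M,"tip rel TCP in tool (side/top)",R.T@(ts-p),R.T@(tt-p))
E
```

```text
(array([348.0238, 214.6358]), array([360.5858, 169.938 ]), np.float64(0.2646761988556594)) (array([272.1862, 284.8327]), array([295.1976, 287.1225]), np.float64(0.6256444741167594))
leg dir in axle frame [-0.0311 -0.0409  0.9987] tip(side) [0.0447 0.0048 0.0885] tip(top) [0.0449 0.005  0.0828]
tool -y dir axle [-0.0047 -0.0038  1.    ] TCP axle [ 0.0436 -0.0114  0.1842] tip rel TCP in tool (side/top) [ 0.0158  0.0958 -0.0006] [ 0.016   0.1015 -0.0008]
```

```bash
python3 -m creep '-0.09 0 -0.44 0.7 -0.15 2.3 255;0 1 0 0 0 0 255;0 1 0 0 0 0 255;0 1 0 0 0 0 255;0 1 0 0 0 0 255;0 0 0 0 0 0 255;0 0 0 0 0 0 255;0 0 0 0 0 0 255' && python3 - <<'E'
from h import *
for n in("side","top"):
    im,D=grab_frame(n);np.savez(f"pics/{n}11.npz",im=im,d=D)
s,p,R=pose();M=np.c_[AX,AY,AZ];print("TCP axle",(p-AO)@M,R.T@AX,R.T@AZ)
o=[]
for n in("side","top"):
    im,D=load(n,11);h=AO+.048*AX;q=proj(n,h+.012*AZ)[0].astype(int);u,v=(q-[25,40]) if n=="side" else q-[25,30];print(n,u,v)
    o.append(cv2.resize(im[v:v+60,u:u+50],None,fx=8,fy=8,interpolation=cv2.INTER_NEAREST))
cv2.imwrite("pics/g11.png",np.hstack(o)[:,:,::-1])
E
```

```text
t: 16.93
tool_pos: [0.4766, -0.019, 0.221]
eef_rot: [-0.003, 0.038, 0.884, -0.465]
force: [0.5, 0.7, 0.1]
width: 0.119
TCP axle [ 0.0486 -0.0142  0.1447] [-0.001  -0.0081 -1.    ] [-0.0369 -0.9993  0.0082]
side 308 211
top 229 249
```

View pics/g11.png

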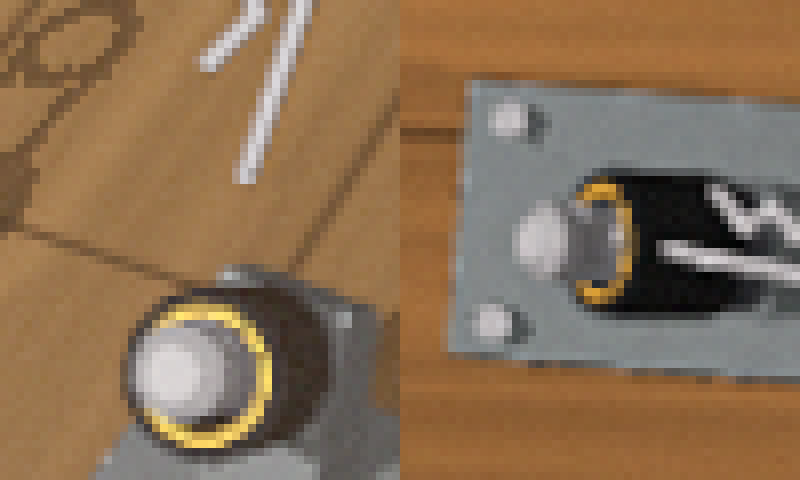

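```bash
cat > m.py <<'E'
from h import *
import sys
def go(k,s0,s1,t0,t1):
    S,_=load("side",k);T,_=load("top",k);M=np.c_[AX,AY,AZ]
    a=legline("side",S,s0,s1);b=legline("top",T,t0,t1);print(a,b)
    D,ts,tt=leg3d(a[0],a[1],b[0],b[1]);D=D*np.sign(D@AZ)
    print("leg dir",D@M,"tip(side)",(ts-AO)@M,"tip(top)",(tt-AO)@M)
    s,p,R=pose();print("rel TCP tool",R.T@(ts-p),R.T@(tt-p))
    x,e=tri(a[0],b[0]);print("tri tip",(x-AO)@M,e)
E
python3 -c "
from m import *
go(11,(338.0,233.3),(346,205),(261.2,279.6),(281.2,283.1))"
```

```text
(array([337.9151, 233.276 ]), array([347.0883, 205.3076]), np.float64(0.1740878852623351)) (array([261.2001, 279.5994]), array([281.19  , 283.1574]), np.float64(0.3674363751184875))
leg dir [-0.0097  0.0086  0.9999] tip(side) [ 0.0472 -0.0026  0.0478] tip(top) [ 0.0473 -0.0026  0.041 ]
rel TCP tool [0.0151 0.0964 0.0006] [0.0153 0.1032 0.0005]
tri tip [ 0.0515 -0.0023  0.048 ] 0.0018623304201954665
```

```bash
python3 -m creep '0.25 0.8 -0.05 0 0 0 255;0 0.8 0 0 0 0 255;0 0.6 0 0 0 0 255;0 0 0 0 0 0 255;0 0 0 0 0 0 255;0 0 0 0 0 0 255' && python3 - <<'E'
from h import *
for n in("side","top"):
    im,D=grab_frame(n);np.savez(f"pics/{n}12.npz",im=im,d=D)
s,p,R=pose();M=np.c_[AX,AY,AZ];print("TCP axle",(p-AO)@M,R.T@AX,R.T@AZ,s["force"]@M)
o=[]
for n in("side","top"):
    im,D=load(n,12);h=AO+.048*AX;q=proj(n,h+.012*AZ)[0].astype(int);u,v=(q-[25,40]) if n=="side" else q-[25,30];print(n,u,v,proj(n,h+.012*AZ)-[u,v])
    o.append(cv2.resize(im[v:v+60,u:u+50],None,fx=8,fy=8,interpolation=cv2.INTER_NEAREST))
cv2.imwrite("pics/g12.png",np.hstack(o)[:,:,::-1])
E
```

```text
t: 17.53
tool_pos: [0.4755, -0.006, 0.2031]
eef_rot: [-0.003, 0.038, 0.884, -0.465]
force: [0.4, -0.6, 0.2]
width: 0.124
TCP axle [ 0.0489 -0.0123  0.1224] [-0.0009 -0.008  -1.    ] [-0.0367 -0.9993  0.008 ] [-0.7765 -0.0601 -0.8994]
side 308 211 [[25.4998 40.0156]]
top 229 249 [[25.0929 30.6116]]
```

View pics/g12.png

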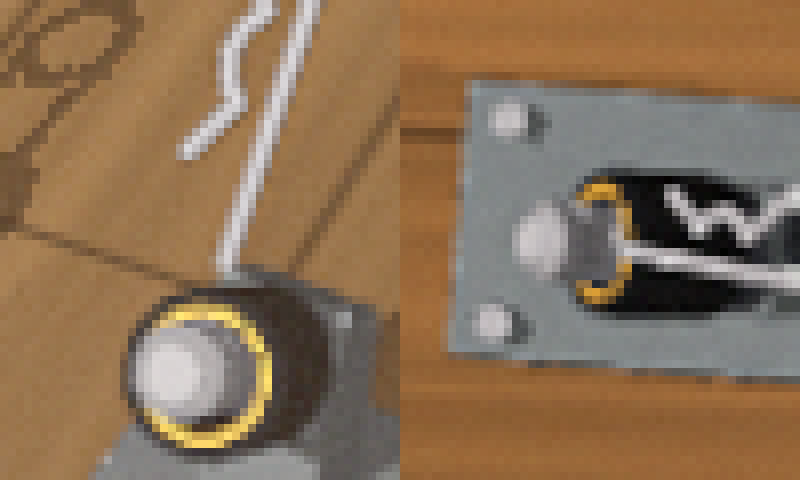

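```bash
python3 -c "
from m import *
go(12,(336.0,243.8),(346,211),(256.2,279.8),(277,283.3))"
```

```text
(array([335.5203, 243.6537]), array([346.179 , 211.0546]), np.float64(0.14197662809038447)) (array([256.2278, 279.6346]), array([276.9667, 283.4979]), np.float64(0.31610748551255646))
leg dir [0.0003 0.0098 1.    ] tip(side) [ 0.0478 -0.0007  0.027 ] tip(top) [ 0.0478 -0.0007  0.0209]
rel TCP tool [0.0151 0.0949 0.0004] [0.0153 0.1011 0.0003]
tri tip [ 0.0515 -0.0004  0.0273] 0.001668584479833921
```

```bash
python3 -m creep '0.06 0.4 0 0 0 0 255;0 0.3 0 0 0 0 255;0 0.3 0 0 0 0 255;0 0 0 0 0 0 255;0 0 0 0 0 0 255' && python3 -m creep '0 0.3 0 0 0 0 255;0 0.3 0 0 0 0 255;0 0 0 0 0 0 255;0 0 0 0 0 0 255' && python3 - <<'E'
from h import *
for n in("side","top"):
    im,D=grab_frame(n);np.savez(f"pics/{n}13.npz",im=im,d=D)
s,p,R=pose();M=np.c_[AX,AY,AZ];print("TCP axle",(p-AO)@M,R.T@AX,R.T@AZ,s["force"]@M)
o=[]
for n in("side","top"):
    im,D=load(n,13);h=AO+.048*AX;q=proj(n,h+.012*AZ)[0].astype(int);u,v=(q-[25,40]) if n=="side" else q-[25,30];print(n,u,v,proj(n,h+.012*AZ)-[u,v])
    o.append(cv2.resize(im[v:v+60,u:u+50],None,fx=8,fy=8,interpolation=cv2.INTER_NEAREST))
cv2.imwrite("pics/g13.png",np.hstack(o)[:,:,::-1])
E
```

```text
t: 18.05
tool_pos: [0.4754, -0.0001, 0.1946]
eef_rot: [-0.003, 0.038, 0.884, -0.465]
force: [-0.1, 0.2, -0.9]
width: 0.115
t: 18.38
tool_pos: [0.4758, 0.0032, 0.1897]
eef_rot: [-0.003, 0.038, 0.884, -0.465]
force: [0.1, 0.1, -1.2]
width: 0.117
TCP axle [ 0.0488 -0.0121  0.1061] [-0.0008 -0.0077 -1.    ] [-0.0362 -0.9993  0.0077] [-0.9743 -0.3573 -0.7416]
side 308 211 [[25.4998 40.0156]]
top 229 249 [[25.0929 30.6116]]
```

View pics/g13.png

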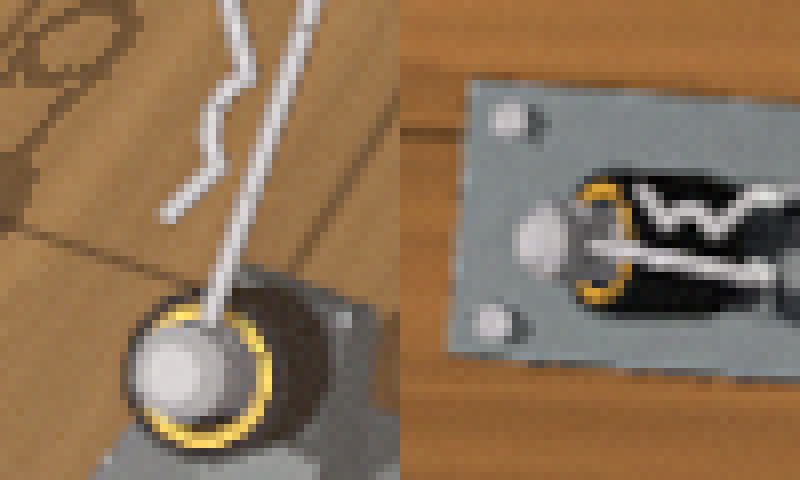

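```bash
python3 -m creep '0 0.3 0 0 0 0 255;0 0.3 0 0 0 0 255;0 0 0 0 0 0 255;0 0 0 0 0 0 255' && python3 -m creep '0 0.3 0 0 0 0 255;0 0.3 0 0 0 0 255;0 0 0 0 0 0 255;0 0 0 0 0 0 255'&& python3 - <<'E'
from h import *
s,p,R=pose();M=np.c_[AX,AY,AZ];print("TCP axle",(p-AO)@M,R.T@AX,R.T@AZ,s["force"]@M)
E
```

```text
t: 18.82
tool_pos: [0.4761, 0.0066, 0.1846]
eef_rot: [-0.003, 0.038, 0.884, -0.465]
force: [0.2, -0.8, -1.6]
width: 0.118
t: 19.15
tool_pos: [0.4765, 0.01, 0.1797]
eef_rot: [-0.003, 0.038, 0.884, -0.465]
force: [0.1, -0.6, -0.7]
width: 0.116
TCP axle [ 0.0487 -0.0123  0.0938] [-0.0006 -0.0076 -1.    ] [-0.0356 -0.9993  0.0076] [-0.8635 -0.1699 -0.2256]
```

```bash
python3 -m creep '0 0.4 0 0 0 0 255;0 0.4 0 0 0 0 255;0 0.4 0 0 0 0 255;0 0.4 0 0 0 0 255;0 0 0 0 0 0 255;0 0 0 0 0 0 255' 100 && python3 - <<'E'
from h import *
for n in("side","top"):
    im,D=grab_frame(n);np.savez(f"pics/{n}14.npz",im=im,d=D)
s,p,R=pose();M=np.c_[AX,AY,AZ];print("TCP axle",(p-AO)@M,R.T@AX,R.T@AZ,s["force"]@M)
o=[]
for n in("side","top"):
    im,D=load(n,14);h=AO+.048*AX;q=proj(n,h+.012*AZ)[0].astype(int);u,v=(q-[25,40]) if n=="side" else q-[25,30]
    o.append(cv2.resize(im[v:v+60,u:u+50],None,fx=8,fy=8,interpolation=cv2.INTER_NEAREST))
cv2.imwrite("pics/g14.png",np.hstack(o)[:,:,::-1])
E
```

```text
t: 19.65
tool_pos: [0.4775, 0.0192, 0.1665]
eef_rot: [-0.003, 0.038, 0.884, -0.465]
force: [-0.0, -0.2, -1.5]
width: 0.111
TCP axle [ 0.0486 -0.0131  0.0781] [-0.0007 -0.0076 -1.    ] [-0.0362 -0.9993  0.0077] [-0.8644 -0.1877 -1.1852]
```

View pics/g14.png

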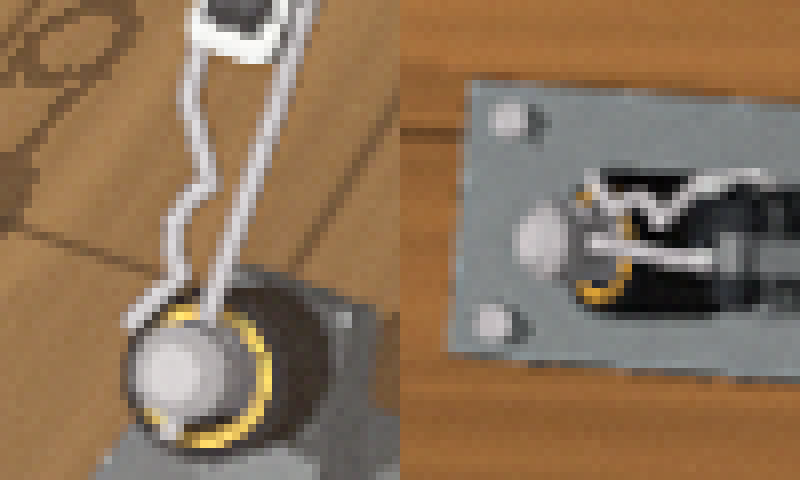

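The straight leg is through the cross-hole, with its tip showing below the axle at side crop (170,430). The bent leg's flare is at the top of the axle. Pushing on.

```bash
python3 -m creep '0 0.3 0 0 0 0 255;0 0.3 0 0 0 0 255;0 0 0 0 0 0 255' && python3 -m creep '0 0.3 0 0 0 0 255;0 0.3 0 0 0 0 255;0 0 0 0 0 0 255'&& python3 -m creep '0 0.3 0 0 0 0 255;0 0.3 0 0 0 0 255;0 0 0 0 0 0 255'&& python3 - <<'E'
from h import *
for n in("side","top"):
    im,D=grab_frame(n);np.savez(f"pics/{n}15.npz",im=im,d=D)
s,p,R=pose();M=np.c_[AX,AY,AZ];print("TCP axle",(p-AO)@M,R.T@AX,R.T@AZ,s["force"]@M)
o=[]
for n in("side","top"):
    im,D=load(n,15);h=AO+.048*AX;q=proj(n,h+.012*AZ)[0].astype(int);u,v=(q-[25,40]) if n=="side" else q-[25,30]
    o.append(cv2.resize(im[v:v+60,u:u+50],None,fx=8,fy=8,interpolation=cv2.INTER_NEAREST))
cv2.imwrite("pics/g15.png",np.hstack(o)[:,:,::-1])
E
```

```text
t: 20.0
tool_pos: [0.4778, 0.0226, 0.1614]
eef_rot: [-0.003, 0.038, 0.885, -0.465]
force: [0.5, 0.1, -0.5]
width: 0.109
t: 20.25
tool_pos: [0.4785, 0.0259, 0.1566]
eef_rot: [-0.003, 0.038, 0.884, -0.465]
force: [1.2, -0.3, -0.4]
width: 0.106
t: 20.5
tool_pos: [0.479, 0.0292, 0.1518]
eef_rot: [-0.003, 0.038, 0.884, -0.465]
force: [0.6, 0.3, -0.7]
width: 0.108
TCP axle [ 0.0484 -0.0138  0.0599] [-0.0005 -0.0076 -1.    ] [-0.0366 -0.9993  0.0076] [-1.3883 -0.5077 -0.3318]
```

View pics/g15.png

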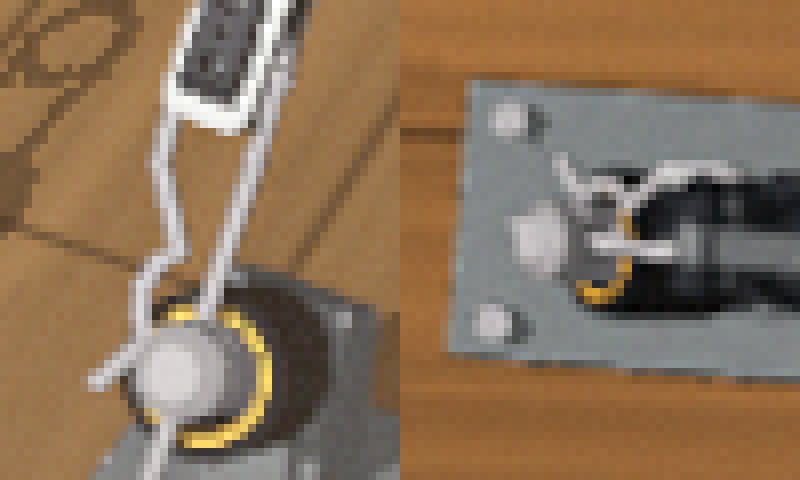

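```bash
python3 -m creep '0 0.3 0 0 0 0 255;0 0.3 0 0 0 0 255;0 0 0 0 0 0 255' && python3 -m creep '0 0.25 0 0 0 0 255;0 0.25 0 0 0 0 255;0 0 0 0 0 0 255' && python3 - <<'E'
from h import *
for n in("side","top"):
    im,D=grab_frame(n);np.savez(f"pics/{n}16.npz",im=im,d=D)
s,p,R=pose();M=np.c_[AX,AY,AZ];print("TCP axle",(p-AO)@M,R.T@AX,R.T@AZ,s["force"]@M)
o=[]
for n in("side","top"):
    im,D=load(n,16);h=AO+.048*AX;q=proj(n,h+.012*AZ)[0].astype(int);u,v=(q-[25,35]) if n=="side" else q-[25,30]
    o.append(cv2.resize(im[v:v+60,u:u+50],None,fx=8,fy=8,interpolation=cv2.INTER_NEAREST))
cv2.imwrite("pics/g16.png",np.hstack(o)[:,:,::-1])
E
```

```text
t: 20.85
tool_pos: [0.4791, 0.0329, 0.1464]
eef_rot: [-0.003, 0.039, 0.884, -0.465]
force: [1.8, 1.3, -3.1]
width: 0.109
t: 21.1
tool_pos: [0.4792, 0.0357, 0.1423]
eef_rot: [-0.004, 0.038, 0.885, -0.465]
force: [0.4, 0.6, -1.7]
width: 0.114
TCP axle [ 0.0484 -0.0138  0.0486] [-0.0003 -0.0073 -1.    ] [-0.0356 -0.9993  0.0073] [-0.3131 -0.4405 -1.3185]
```

View pics/g16.png

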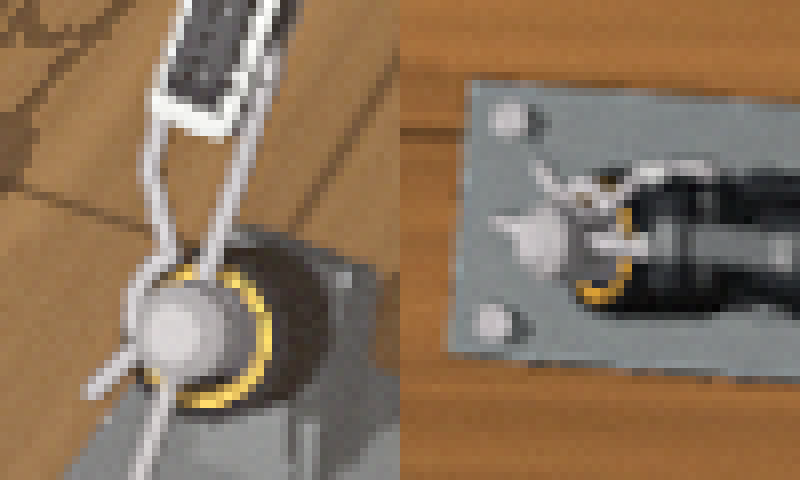

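```bash
python3 - <<'E'
from h import *
h=AO+.048*AX
# home wire points: tip, flare end, neck, coil centre
for nm,X in {"tip":(-12.5,-112),"flare":(5.5,-87),"neck":(-2.5,-72),"coil":(0,0)}.items():
    W=h+(-(X[0]+12.5)*1e-3)*AY+(X[1]+60)*1e-3*AZ
    print(nm,[proj(n,W)[0].round(1) for n in("side","top")])
im,_=load("side",16);crop(im,295,195,60,90,6,"pics/g16b.png")
im,_=load("top",16);crop(im,215,260,80,40,8,"pics/g16c.png")
E
```

```text
tip [array([323.8, 281.5]), array([240.4, 277.3])]
flare [array([319.4, 266.5]), array([246.2, 270.7])]
neck [array([325.3, 260.8]), array([249.1, 274.5])]
coil [array([335.1, 225.7]), array([265.9, 275.9])]
```

View pics/g16b.png

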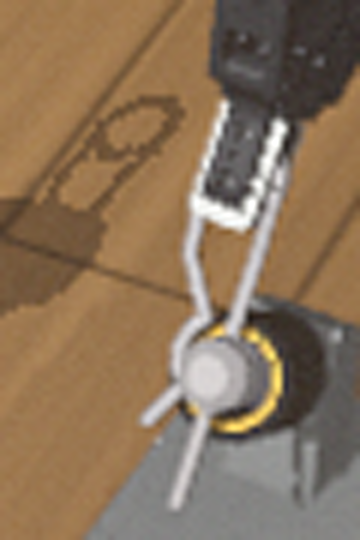

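View pics/g16c.png

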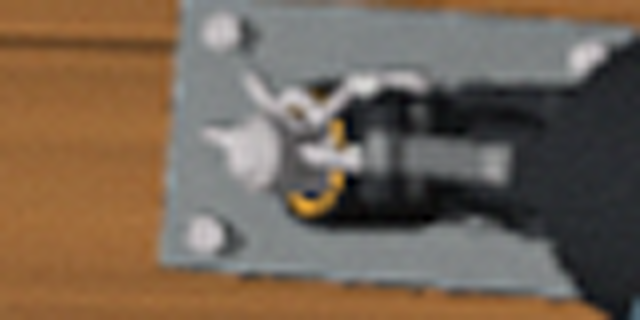

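```bash
python3 -m creep '0 0.15 0 0 0 0 255;0 0 0 0 0 0 255;0 0 0 0 0 0 255' && python3 -m creep '0 0.15 0 0 0 0 255;0 0 0 0 0 0 255;0 0 0 0 0 0 255' && python3 - <<'E'
from h import *
s,p,R=pose();M=np.c_[AX,AY,AZ];print("TCP axle",(p-AO)@M,R.T@AX,R.T@AZ,s["force"]@M)
E
```

```text
t: 21.45
tool_pos: [0.4795, 0.0362, 0.1416]
eef_rot: [-0.003, 0.038, 0.884, -0.465]
force: [-0.5, 0.6, -0.8]
width: 0.109
t: 21.7
tool_pos: [0.4796, 0.037, 0.1403]
eef_rot: [-0.003, 0.038, 0.884, -0.465]
force: [-1.9, 0.7, -0.7]
width: 0.109
TCP axle [ 0.0483 -0.014   0.0459] [-0.0005 -0.0076 -1.    ] [-0.0356 -0.9993  0.0076] [ 0.1193  1.9333 -0.8806]
```

```bash
python3 -m creep '0 0.15 0 0 0 0 255;0 0 0 0 0 0 255;0 0 0 0 0 0 255' && python3 -m creep '0 0.1 0 0 0 0 255;0 0 0 0 0 0 255;0 0 0 0 0 0 255' && python3 - <<'E'
from h import *
s,p,R=pose();M=np.c_[AX,AY,AZ];print("TCP axle",(p-AO)@M,R.T@AX,R.T@AZ,s["force"]@M)
im,D=grab_frame("side");crop(im,295,195,60,90,6,"pics/g17.png")
E
```

```text
t: 21.95
tool_pos: [0.4797, 0.0379, 0.1391]
eef_rot: [-0.003, 0.038, 0.884, -0.465]
force: [-1.4, 0.2, -1.2]
width: 0.109
t: 22.2
tool_pos: [0.4798, 0.0384, 0.1383]
eef_rot: [-0.003, 0.038, 0.884, -0.465]
force: [-4.3, 0.1, -0.1]
width: 0.11
TCP axle [ 0.0483 -0.0141  0.0435] [-0.0006 -0.0076 -1.    ] [-0.0357 -0.9993  0.0076] [-0.1905  4.3116 -0.0008]
```

View pics/g17.png

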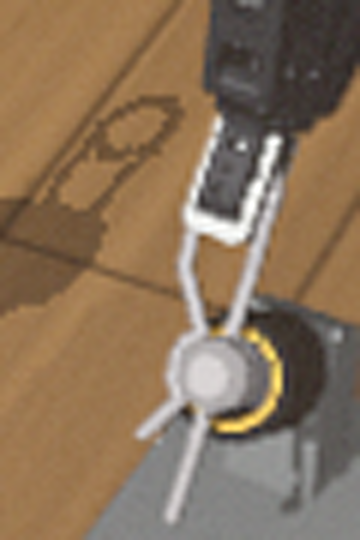

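Side view: leg tip at (323,282) against a predicted home tip of (324,281.5), and the bent leg is closed round the axle. I'll release and back off.

```bash
python3 -m creep '0 0 0 0 0 0 200;0 0 0 0 0 0 150;0 0 0 0 0 0 100;0 0 0 0 0 0 60;0 0 0 0 0 0 60;0 -1 0 0 0 0 60;0 -3 0 0 0 0 60;0 -4 0 0 0 0 60;0 -4 0 0 0 0 60;0 -4 0 0 0 0 60;0 0 0 0 0 0 60;0 0 0 0 0 0 60' && python3 - <<'E'
from h import *
for n in("side","top"):
    im,D=grab_frame(n);np.savez(f"pics/{n}18.npz",im=im,d=D)
im,_=load("side",18);crop(im,225,185,150,110,5,"pics/g18.png")
im,_=load("top",18);crop(im,220,180,100,130,4,"pics/g18b.png");cv2.imwrite("pics/f18.png",load("side",18)[0][:,:,::-1])
E
```

```text
t: 23.25
tool_pos: [0.4707, -0.054, 0.2729]
eef_rot: [-0.001, 0.04, 0.884, -0.467]
force: [-0.2, 0.9, -0.6]
width: 0.765
```

View pics/g18.png

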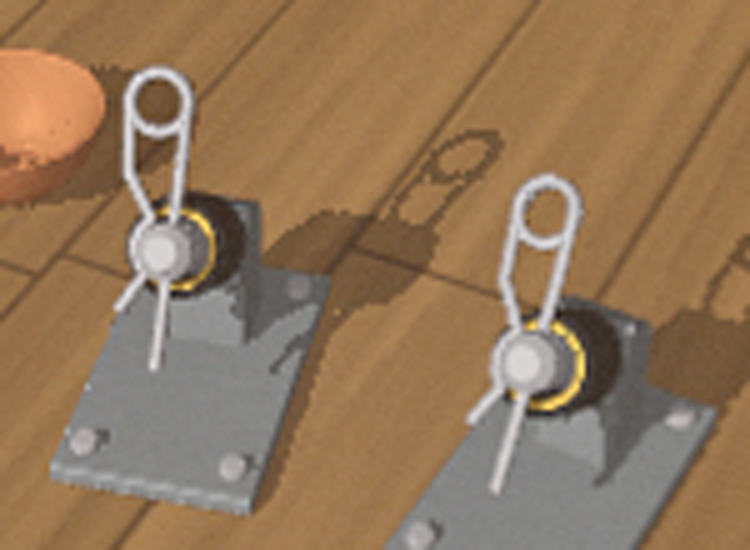

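View pics/g18b.png

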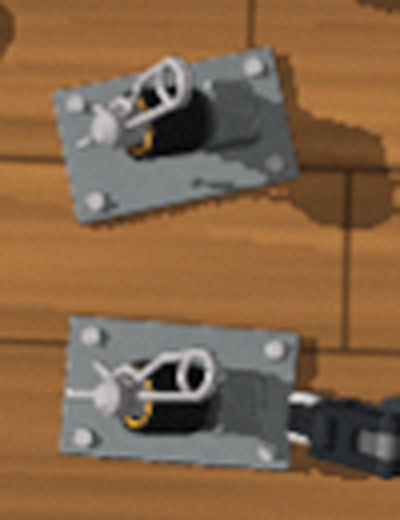

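View pics/f18.png

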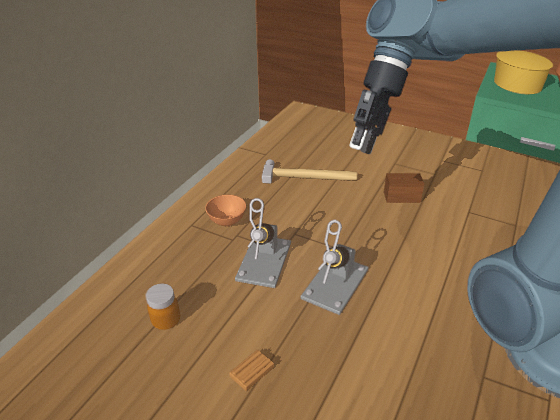

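```bash
python3 - <<'E'
from h import *
M=np.c_[AX,AY,AZ]
im,_=load("side",18);crop(im,314,215,40,75,8,"pics/g19.png")
im,_=load("top",18);crop(im,232,262,50,30,14,"pics/g19b.png")
E
```

```text
(no output)
```

View pics/g19.png

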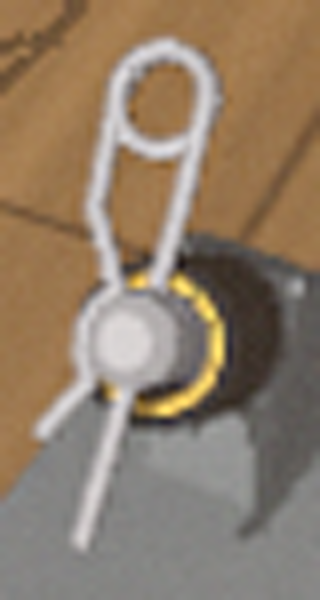

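View pics/g19b.png

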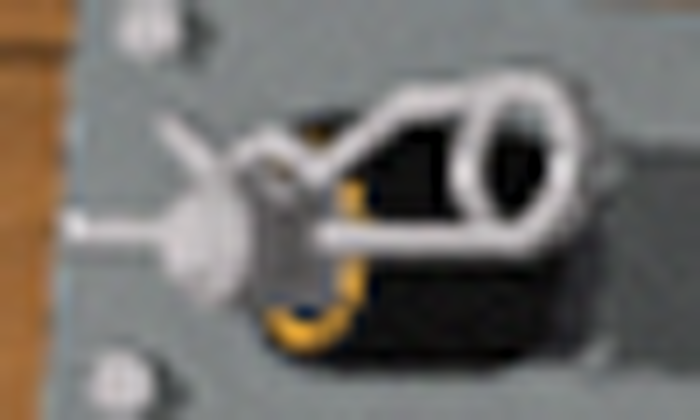

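```bash
python3 - <<'E'
from h import *
# other stand pose
P2=[]
for n in("side","top"):
    im,D=load(n,18);uv,X=cloud(n,D);u,v=uv.T;hs=cv2.cvtColor(im,cv2.COLOR_RGB2HSV)[v,u]
    reg={"side":(228,225,298,292),"top":(228,185,300,240)}[n]
    m=(u>reg[0])&(u<reg[2])&(v>reg[1])&(v<reg[3])&(hs[:,1]<70)&(X[:,2]<.03)&(X[:,2]>.004)
    q=onz(n,uv[m],.01)[:,:2].astype(np.float32);r=cv2.minAreaRect(q);print(r);P2.append(r)
c=np.mean([P2[0][0],P2[1][0]],0);an=np.mean([r[2] if r[1][0]>r[1][1] else r[2]+90 for r in P2]);print(c,an)
if an>180: an-=180
t=np.radians(an);EX2=np.array([np.cos(t),np.sin(t),0]);X2=np.cos(np.radians(35))*EX2+np.sin(np.radians(35))*np.array([0,0,1.]);Y2=np.array([-EX2[1],EX2[0],0]);Z2=np.cross(X2,Y2);O2=np.array([*c,.075])-.0115*EX2
np.savez("s2.npz",X2=X2,Y2=Y2,Z2=Z2,O2=O2)
for nm,(O,x,y,z) in {"ours":(AO,AX,AY,AZ),"other":(O2,X2,Y2,Z2)}.items():
    h=O+.048*x
    for k,Xc in {"tip":(-12.5,-112),"flare":(5.5,-87),"coil":(0,0)}.items():
        W=h-(Xc[0]+12.5)*1e-3*y+(Xc[1]+60)*1e-3*z
        print(nm,k,[proj(n,W)[0].round(1) for n in("side","top")])
    print(nm,"axle end",[proj(n,O+.066*x)[0].round(1) for n in("side","top")])
im,_=load("side",18);crop(im,240,193,45,75,8,"pics/g20.png")
im,_=load("top",18);crop(im,230,188,50,36,14,"pics/g20b.png")
E
```

```text
((0.6323336362838745, 0.046162739396095276), (0.09048518538475037, 0.15541942417621613), 13.57084846496582)
((0.6346914768218994, 0.04255601763725281), (0.08858667314052582, 0.14882931113243103), 13.65799617767334)
[0.6335 0.0444] 103.61442232131958
ours tip [array([323.8, 281.5]), array([240.4, 277.3])]
ours flare [array([319.4, 266.5]), array([246.2, 270.7])]
ours coil [array([335.1, 225.7]), array([265.9, 275.9])]
ours axle end [array([328.7, 257.4]), array([244.9, 278.9])]
other tip [array([255.5, 259.5]), array([240. , 216.4])]
other flare [array([248.7, 246.3]), array([243.5, 207.2])]
other coil [array([256.7, 205.3]), array([263. , 201.1])]
other axle end [array([256.6, 235.6]), array([244.3, 212.7])]
```

View pics/g20.png

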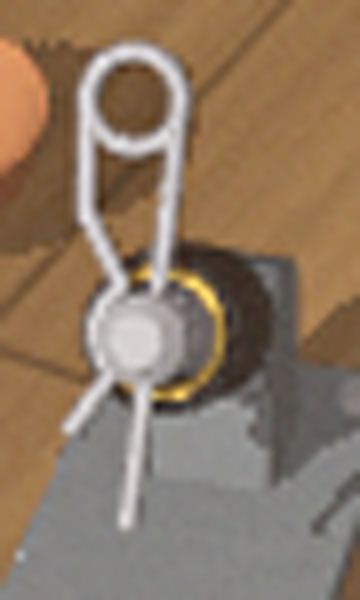

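View pics/g20b.png

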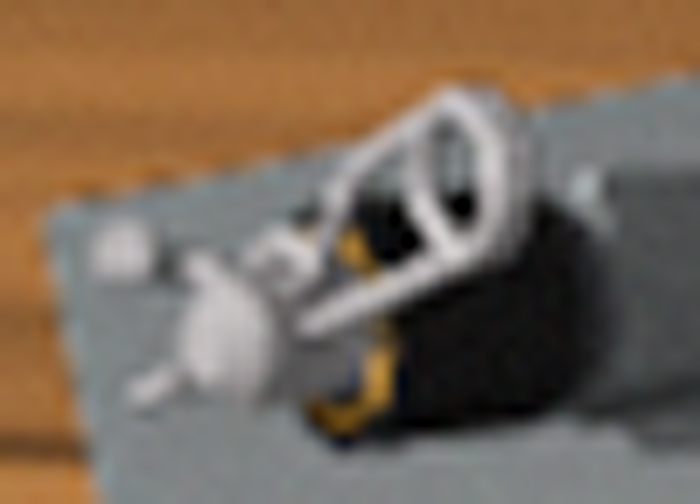

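```bash
python3 - <<'E'
from h import *
M=np.c_[AX,AY,AZ]
S,_=load("side",18);T,_=load("top",18)
# straight leg below: side tip (323.5,283)->(329.5,264); top tip (236.4,277.4)->(243.5,277.9)(hidden after); use upper part: side (333.5,250)->(339.5,228), top (255.5,278.6)->(268,278.6)
a=legline("side",S,(323.6,282.7),(329,264.5));a2=legline("side",S,(334,249),(338.5,232))
b=legline("top",T,(236.6,277.4),(243.0,277.7));b2=legline("top",T,(255.5,278.4),(266,278.5))
print(a,a2,b,b2)
s_tip,s_up=a[0],a2[1];t_tip,t_up=b[0],b2[1]
D,ts,tt=leg3d(s_tip,s_up,t_tip,t_up);D=D*np.sign(D@AZ)
print("dir",D@M,np.degrees(np.arctan2(-(D@AX),D@AZ)),"tip side",(ts-AO)@M,"top",(tt-AO)@M)
x,e=tri(s_tip,t_tip);print("tri tip",(x-AO)@M,e)
x,e=tri((333.7,226.9),(269.2,273.3));print("tri coil",(x-AO)@M,e)
# same for the reference clip
z=np.load("s2.npz");M2=np.c_[z["X2"],z["Y2"],z["Z2"]]
x,e=tri((255.4,258.4),(239.1,215.7));print("ref tip",(x-z["O2"])@M2,e)
x,e=tri((256.1,204.6),(263.1,200.0));print("ref coil",(x-z["O2"])@M2,e)
E
```

```text
(array([323.4663, 282.6603]), array([328.6646, 264.4005]), np.float64(0.22919559377099505)) (array([334.1829, 249.0484]), array([337.5256, 231.7421]), np.float64(0.3267305839544601)) (array([236.5853, 277.7132]), array([242.9776, 278.1769]), np.float64(0.02704583779175967)) (array([255.4969, 278.7236]), array([266.0083, 277.6255]), np.float64(0.4675450545618586))
dir [-0.1717 -0.0923  0.9808] 9.931780609490959 tip side [ 0.0519  0.0013 -0.0535] top [ 0.0533  0.0021 -0.0613]
tri tip [ 0.058   0.0023 -0.0523] 0.0017280583427567288
tri coil [ 0.0365 -0.0183  0.0556] 0.0004722469717267037
ref tip [ 0.0516 -0.0006 -0.0491] 0.0018979824667194908
ref coil [ 0.0478 -0.0144  0.0613] 0.0007724329461408864
```

The clip is on, but triangulating against the reference clip shows ours leaning about 10° towards the shoulder and sitting about 3 mm too deep, from over-pushing at the end. I'll regrip the coil, straighten it and draw it back a little.

```bash
python3 -m creep '0 4 0 0 0 0 60;0 4 0 0 0 0 60;0 3 0 0 0 0 60;0 2 0 0 0 0 60;0 2 0 0 0 0 60;0 0 0 0 0 0 60;0 0 0 0 0 0 60' 40 && python3 - <<'E'
from h import *
s,p,R=pose();M=np.c_[AX,AY,AZ];print("TCP axle",(p-AO)@M,R.T@AX,R.T@AZ,s["force"]@M)
im,D=grab_frame("side");crop(im,295,195,60,90,6,"pics/g21.png")
E
```

```text
t: 23.93
tool_pos: [0.4778, 0.0341, 0.1452]
eef_rot: [-0.005, 0.037, 0.885, -0.464]
force: [-0.2, -0.1, 0.6]
width: 0.764
TCP axle [ 0.0486 -0.0124  0.0517] [ 0.0002 -0.0059 -1.    ] [-0.0317 -0.9995  0.0059] [0.263  0.2    0.5218]
```

View pics/g21.png

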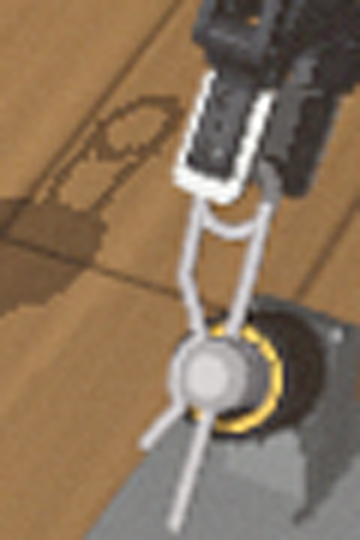

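```bash
python3 -m creep '0 0.5 0 0 0 0 100;0 0 0 0 0 0 150;0 0 0 0 0 0 180;0 0 0 0 0 0 200;0 0 0 0 0 0 215;0 0 0 0 0 0 230;0 0 0 0 0 0 255;0 0 0 0 0 0 255;0 0 0 0 0 0 255;0 0 0 0 0 0 255' 40 && python3 - <<'E'
from h import *
s,p,R=pose();M=np.c_[AX,AY,AZ];print("TCP axle",(p-AO)@M,s["force"]@M)
for n in("side","top"):
    im,D=grab_frame(n);np.savez(f"pics/{n}22.npz",im=im,d=D)
im,_=load("side",22);crop(im,295,195,60,90,6,"pics/g22.png")
im,_=load("top",22);crop(im,225,255,60,36,12,"pics/g22b.png")
E
```

```text
t: 24.82
tool_pos: [0.4799, 0.0352, 0.1428]
eef_rot: [-0.003, 0.039, 0.884, -0.465]
force: [-0.4, -2.3, 1.2]
width: 0.121
TCP axle [ 0.0483 -0.0145  0.049 ] [-1.222  0.279  2.359]
```

View pics/g22.png

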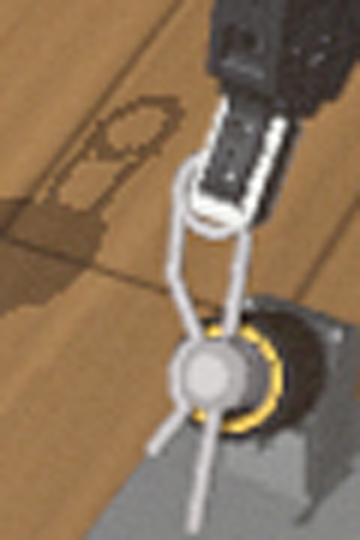

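View pics/g22b.png

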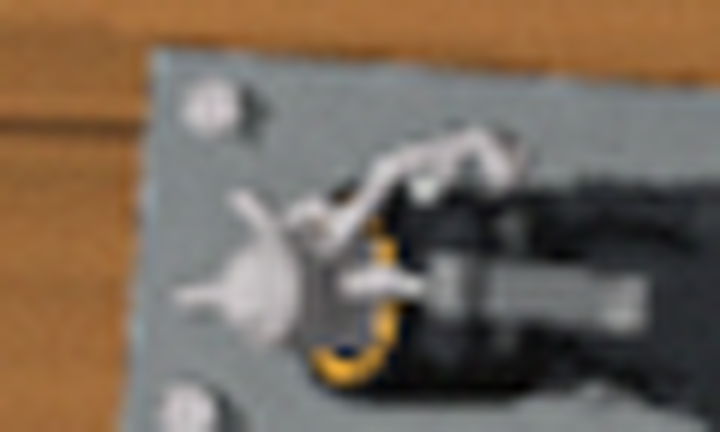

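```bash
python3 -m creep '0.23 -0.17 0 0 0 2.7 255;0 0 0 0 0 0 255' 80 && python3 -m creep '0.23 -0.17 0 0 0 2.7 255;0 0 0 0 0 0 255;0 0 0 0 0 0 255' && python3 - <<'E'
from h import *
s,p,R=pose();M=np.c_[AX,AY,AZ];print("TCP axle",(p-AO)@M,s["force"]@M,R.T@AZ)
for n in("side","top"):
    im,D=grab_frame(n);np.savez(f"pics/{n}23.npz",im=im,d=D)
im,_=load("side",23);crop(im,295,195,60,90,6,"pics/g23.png")
im,_=load("top",23);crop(im,225,255,60,36,12,"pics/g23b.png")
E
```

```text
t: 25.08
tool_pos: [0.4769, 0.035, 0.1437]
eef_rot: [0.008, 0.06, 0.883, -0.465]
force: [3.3, -0.0, -1.0]
width: 0.105
t: 25.33
tool_pos: [0.4746, 0.0341, 0.1452]
eef_rot: [0.018, 0.08, 0.882, -0.465]
force: [0.6, -0.3, -0.5]
width: 0.105
TCP axle [ 0.0485 -0.0092  0.0517] [-0.5046 -0.6216 -0.2333] [-0.1292 -0.9916  0.0076]
```

View pics/g23.png

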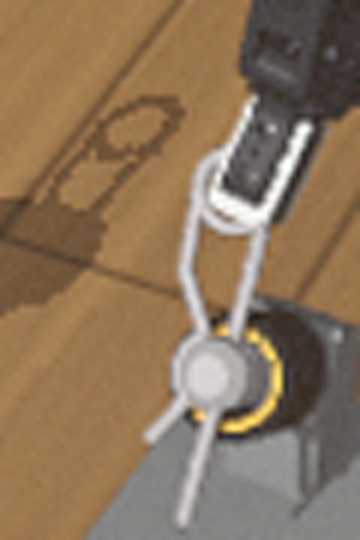

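View pics/g23b.png

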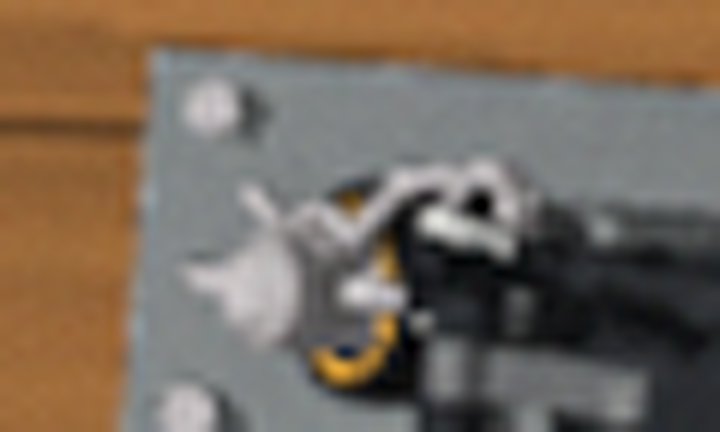

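```bash
python3 -m creep '0.23 -0.12 0 0 0 2.7 255;0 0 0 0 0 0 255;0 0 0 0 0 0 255' && python3 - <<'E'
from h import *
s,p,R=pose();M=np.c_[AX,AY,AZ];print("TCP axle",(p-AO)@M,s["force"]@M,R.T@AZ)
for n in("side","top"):
    im,D=grab_frame(n);np.savez(f"pics/{n}24.npz",im=im,d=D)
im,_=load("side",24);crop(im,295,195,60,90,6,"pics/g24.png")
im,_=load("top",24);crop(im,225,255,60,36,12,"pics/g24b.png")
E
```

```text
t: 25.68
tool_pos: [0.4722, 0.0337, 0.1458]
eef_rot: [0.029, 0.1, 0.88, -0.464]
force: [-0.2, -0.3, -0.9]
width: 0.106
TCP axle [ 0.0484 -0.0068  0.0525] [-0.7475  0.1369 -0.5879] [-0.1752 -0.9845  0.0076]
```

View pics/g24.png

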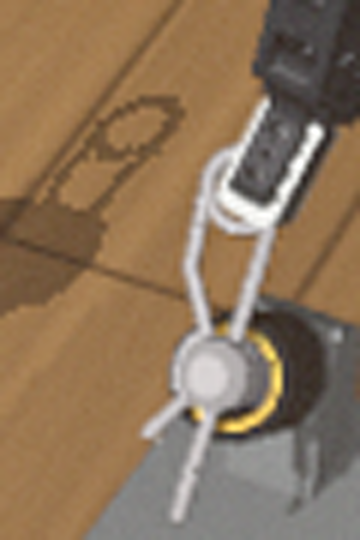

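View pics/g24b.png

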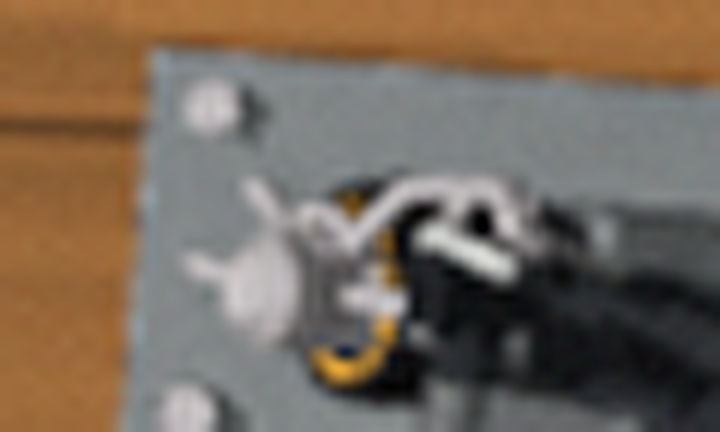

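Tip at side (324,281) and top (240,276.5), flare at side (319,267), all within about 1 px of nominal, with no force on the tool. Opening gently and checking before I back away.

```bash
python3 -m creep '0 0 0 0 0 0 215;0 0 0 0 0 0 205;0 0 0 0 0 0 190;0 0 0 0 0 0 150;0 0 0 0 0 0 100;0 0 0 0 0 0 60;0 0 0 0 0 0 60;0 -1 0 0 0 0 60;0 -3 0 0 0 0 60;0 -4 0 0 0 0 60;0 -4 0 0 0 0 60;0 -4 0 0 0 0 60;0 0 0 0 0 0 60;0 0 0 0 0 0 60' && python3 - <<'E'
from h import *
for n in("side","top"):
    im,D=grab_frame(n);np.savez(f"pics/{n}25.npz",im=im,d=D)
im,_=load("side",25);crop(im,314,215,40,75,8,"pics/g25.png")
im,_=load("top",25);crop(im,232,262,50,30,14,"pics/g25b.png")
E
```

```text
t: 26.95
tool_pos: [0.4402, -0.0562, 0.2782]
eef_rot: [0.031, 0.103, 0.878, -0.466]
force: [0.2, -0.1, -0.7]
width: 0.766
```

View pics/g25.png

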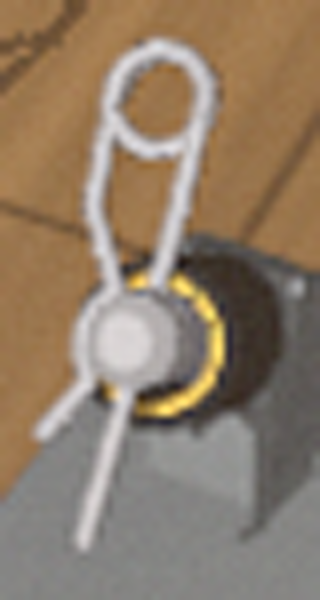

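View pics/g25b.png

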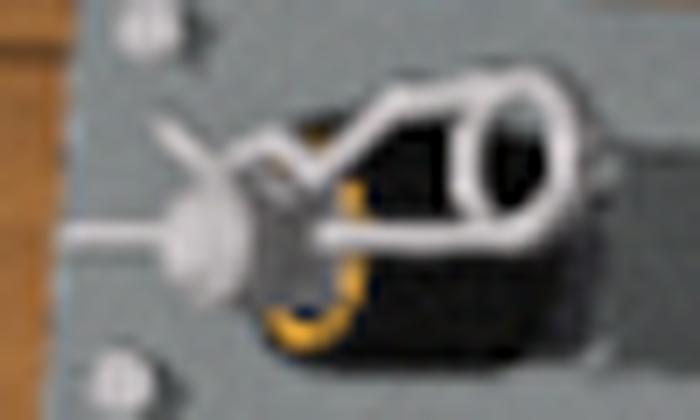

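```bash
python3 -m creep '0 0 0 0 0 0 60;0 0 0 0 0 0 60;0 0 0 0 0 0 60;0 0 0 0 0 0 60' && python3 - <<'E'
from h import *
M=np.c_[AX,AY,AZ]
x,e=tri((323.5,283.0),(236.2,278.0));print("tip",(x-AO)@M,e)
x,e=tri((333.4,226.9),(269.2,273.3));print("coil",(x-AO)@M,e)
b=load("side",25)[0].astype(int)
im,D=grab_frame("side");t,_=grab_frame("top");a=load("side",0)[0].astype(int);t0=load("top",0)[0].astype(int)
for nm,(u,v,w,h) in {"bowl":(203,190,45,40),"jar":(140,280,45,55),"hammer":(255,155,110,35)}.items(): print(nm,"diff",abs(im[v:v+h,u:u+w].astype(int)-a[v:v+h,u:u+w]).mean())
print("clip still",abs(im[215:290,314:354].astype(int)-b[215:290,314:354]).mean())
hsv=cv2.cvtColor(im,cv2.COLOR_RGB2HSV);m=cv2.inRange(hsv,(20,90,80),(35,255,255));m[:, :315]=0;m[:,350:]=0;m[:240]=0;m[280:]=0
print(cv2.fitEllipse(cv2.convexHull(np.argwhere(m)[:,::-1].astype(np.float32))),proj("side",AO+.04*AX-.0025*AZ))
s=get_state();print(s["t"],s["force"])
E
```

```text
t: 27.38
tool_pos: [0.4393, -0.0536, 0.2749]
eef_rot: [0.029, 0.1, 0.88, -0.464]
force: [-1.1, -0.1, 0.3]
width: 0.764
tip [ 0.0589  0.0029 -0.0527] 0.0014902758597143955
coil [ 0.0365 -0.0186  0.0555] 0.0001202717220675672
bowl diff 2.4762962962962964
jar diff 2.6265319865319867
hammer diff 2.3904761904761904
clip still 2.098
((333.474365234375, 257.4576416015625), (15.588911056518555, 17.69317626953125), 10.663727760314941) [[332.59   257.7016]]
27.4833 [0.7036 0.5414 0.5898]
```

```bash
python3 -c "
from bench import *
print(finish_job())"
```

```text
the job is handed in; nothing more can be done
None
```

The roller is on the bare axle against its shoulder, and the clip is through the cross-hole and snapped round the axle. I handed the job in at about 27.5 s, with the gripper clear of everything.

- **Roller:** it met the shoulder with about 12 N along the axle and would go no further. In the side view its outer ring matches the spot expected for x = 40 mm to within 1 px.
- **Clip:** the straight leg comes out below the axle, and the bent leg is closed round it with its flare underneath, as on the other stand. It was not moving in the last pictures.
- **What disagreed:** the clip does not sit exactly like the reference clip. I triangulated about 10° of lean towards the shoulder. The seat point is about 2.5 mm low against the hole centre, or about 4.5 mm low against the other clip, with a measurement error of 1–2 mm. I regripped it, straightened it and drew it back to nominal, but on release it settled into the same position. I took this to be its natural play in the hole and left it.
- **Bystanders:** the bowl, jar and hammer show no change from the first picture.

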